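Press a filter cassette shut in bench locking pliers

ROBOT

A 6-joint arm with a two-finger parallel gripper is mounted at the origin on the work surface. World frame = base frame: x ahead of the robot, y to its left, z up, the work surface at z = 0. Lengths are in m, angles in rad, forces in N, time in s.
With the tool pointing down it reaches from about 0.275 to 0.825 m from the base axis. Payload 4.9 kg.
Tool frame: the origin (TCP) lies at the centre of the arm's flange, where the gripper is bolted on; the fingertips stand 173 mm ahead of it and the grasp point (between the pads) lies 155 mm ahead of it (manip.tip_reach is the distance from the TCP to the fingertips, in m); z points along the fingers, y is the direction in which the jaws open and shut (so a half turn about z gives the same grasp; the last joint's range is limited). The gripper opens to 85 mm and grips with 20 to 120 N. Pads are 22 mm wide; open, the fingers measure 114 mm over their backs; the gripper's body (76 mm by 85 mm) begins 54 mm behind the grasp point. The pads swing forward as they close: fully open they stand 13 mm farther back than shut.
Start: joints at [-1.389, 0.326, -0.193, 1.052, 0, 1.437], TCP at [0.171, -0.523, 0.405] pointing down, gripper open.
Joint ranges: [-2.65, 2.65], [-0.97, 1.79], [-1.3, 1.35], [-1.93, 2.1], [-1.47, 1.37], [-3.14, 3.14]. Speed limits (rad/s): [2.57, 2.57, 3.14, 3.14, 3.14, 3.14].

INTERFACE

Orientations are given as a unit quaternion [w, x, y, z].
In Python, from workcell import get_obs, cams, manip gives the robot as it stands.
- The arm moves only by the tool step_arm, never from a script. Its argument "moves" is a list of rows, each an object with "xyz": the shift along the tool's x, y, z in cm, a list of three; "rotation": the turn, a rotation vector about the tool's x, y, z in degrees, a list of three. In form: [{"xyz": [x, y, z], "rotation": [ax, ay, az]}, ...]. A call has 1 to 8 rows; each row shifts and turns the commanded pose from where the row before left it, along the tool's axes as they then stand; what a row does not reach is not made up. A row lasts 1/10 s, in which the tool goes at most 50 mm and 8.59 degrees, less where a joint would pass 70% of its speed; a pose out of reach is approached as far as the arm can. A call with a gripper value outside its range is refused whole. "jaw" is the closure, from 0 (fully open) to 1 (shut), set as the call begins (left out, the last holds). The fingers move at their own pace and stop on an object; the grip force is fixed at half the most. Time passes only in rows, so rows that do not move let the fingers close. It gives the time, the measured TCP pose, the force and the opening at its end, in the units of the state.
- get_obs(): the state, without advancing time (a new reading comes with each control period).
- cams.read_camera(name): name is "side" or "top"; returns the picture (400x640x3 uint8, red, green, blue); there is no depth.
- cams.calibration(name): a dict with "camera_matrix" (3x3 intrinsics, pixels), "T" (4x4, takes a point from camera to world coordinates). Camera axes: x right, y up, looking along -z (the intrinsics and any distortion apply to the point x, -y, -z); pixel columns grow to the right and rows downward; lengths in m; the calibration is good to about 2 mm. A picture is of the moment at which its call begins. calibration takes no time and is no camera call.
- manip.finish_job(): hands the job in, once; it reports no verdict.
The state is a dict: "clock": time; "joints": joint angles; "qd": joint speeds; "effort": joint torques, N m; "ee_pos": TCP position; "orientation": TCP orientation; "ft_force": force on the tool from outside, world axes, zero at the start; "ft_torque": the same for the moment, N m; "opening": opening from 0.0 (shut) to 1.0 (fully open).
Only numpy, scipy, OpenCV 4.12 (cv2) and the standard library are available. Lean on these libraries where they do the work, as an engineer would, in place of code of your own. Each camera call takes 0.05 s, during which the arm holds its last target. There are 200 camera calls.

TASK

The filter cassette standing between the pads of the bench locking pliers is only loosely closed. Squeeze the plier handles together until they lock over centre by themselves and the cassette is pressed fully shut, let go, then pull the release lever to open the pliers and stand the shut cassette on its edge in the empty pocket of the white rack. The pliers' stand is not fastened down: do not let it slide about (10 mm at most), do not crush anything, and leave everything else on the bench where it is.

Things in the scene. Friction and masses are not known exactly. Their poses are not given: they have to be found in the camera images.
- stand: Steel locking C-clamp pliers lying level on a dark steel plate (stand x -104 to 128, y -59 to 53 mm; its top 13 mm above the bench). Origin at the jaw pivot, 52 mm above the bench; x points from the handles to the pads, y from the moving to the fixed handle, z up. 2.5 kg, standing loose: a one-sided push of 10 to 15 N on a handle shifts it, so squeeze one handle against the other.
- fixed_grip (a point): Place to squeeze on the fixed handle (bar 12 mm thick, 18 mm tall, stand x -112 to -20): its centre, half-way up, 52 mm above the bench; axes as the stand's. Outer face 6 mm towards +y. Pillars below it at stand x -108 to -92 and -30 to -14; the adjusting knob behind it ends at x -129. It does not yield: as the grip narrows, its middle must move +y by half the closing, or the stand is dragged.
- moving_grip (a point): Place to squeeze on the moving handle (bar 10 mm thick, 18 mm tall) opposite fixed_grip: its centre, half-way up; outer face 5 mm towards -y. Over both outer faces the handles measure about 67 mm open, 40 mm locked. It takes 5 N at first, 20 to 25 N while the cassette closes, then less until it snaps over centre. Above 80 N (both fingers summed, on handle and lever) is a fault.
- handle (a joint): Moving handle's angle to the jaw, rad: about 0 open (a spring opens it), about 0.475 dead centre, about 0.53 locked at its stop (above 0.495 counts). Let go below dead centre it springs open again.
- jaw (a joint): Moving jaw's angle, rad: about 0 fully open (pads about 34 mm apart), about 0.10 clamped on the shut cassette (28 mm).
- lever_tail (a point): Where to take the release lever: middle of its tail, half-way up, 52 mm above the bench. The lever is a flat steel bar 4.5 mm thick, 14 mm tall, that lies between the handles, pivots in the moving handle and juts out behind the fixed handle; its end is 14 mm behind this point, the knob of the fixed handle ends 21 mm in front of it.
- handle_tail (a point): Moving handle (10 mm thick) beside the lever's tail: its centre, half-way up. lever_tail lies 23 mm towards +y of it at rest, 8 mm when fully pulled. Pinch the two together, or pull the lever towards this, with about 10 N, and give way outwards (-y) as the handle comes: held fast it cannot unlock. Once over dead centre it pushes outwards with up to 8 N, about 65 mm in all here.
- lever (a joint): Release lever's angle in the moving handle, rad: 0 at rest (sprung), 0.24 fully pulled. Locked pliers begin to let go at 0.14 to 0.22.
- cradle_center (a point): Middle of the cassette's seat between the pads, on the stand, 82 mm in front of its origin, 52 mm above the bench; axes as the stand's. A white vee carries the cassette from below (up to 16 mm below this, within 18 mm of it in x). Pads 32 mm wide in x, 28 mm tall: fixed pad's face 14 mm towards +y, moving pad about 20 mm towards -y when open. 30 mm free beside the cassette in x.
- cassette_center (a point): Two-part filter cassette (clear half, white ribbed half): a disc 42 mm across on its edge, 28 mm thick when shut, a port 7 mm wide and 6 mm long on each face. The point is the centre of the shut cassette, y its axis (from white to clear half), z up. 36 g. Grip it from above across the 42 mm, the fingers off both faces; above 90 N (both fingers summed) it cracks.
- cassette_cap (a joint): How far the white half still stands off, m: 0.003 to 0.0042 at the start, 0 fully shut (below 0.001 will do). It closes under about 25 N and stays where it is pressed.
- pocket (a point): Centre of a cassette seated in the empty middle pocket of the fixed white rack (three pockets, 48 mm apart along this point's y, the cassette's axis; z up), 34 mm above the bench. A vee 32 mm long in y between blocks 24 mm tall; the rack is 34 mm wide in x, so fingers pass beside it. The cassette may face either way.
- done_a: finished white-and-clear filter cassette standing on its edge in the rack pocket on the -y side of the empty one (axes of pocket); origin at its centre
- done_b: finished cassette in the rack pocket on the +y side of the empty one (axes of pocket); origin at its centre
- tube_rack: white rack of capped tubes, 96 x 196 mm, 86 mm tall; origin under its centre
- reagent: amber bottle, 64 mm across, 130 mm tall; origin under its centre
- wash_bottle: white wash bottle, 68 mm across, 200 mm tall with its spout; origin under its centre
- tip_box: box of pipette tips, 88 x 124 mm, 58 mm tall; origin under its centre
- pipette: micropipette lying on the bench, about 250 mm long, 26 mm thick; origin under the middle of its body
- filter_box: cardboard box 90 x 60 mm, 22 mm tall; origin under its centre
- forceps: steel forceps lying on the bench, 125 mm long, 5 mm thick; origin under the middle
Not all that is in view belongs to the job. Leave any blue or yellow look-alike of the part that bears cassette_center alone.

How it is judged:
On the way, in this order (a step that is already met when the one before it is completed fails the run):
1. the handles are locked over centre by themselves, fingers off the pliers, the cassette clamped and pressed fully shut (value of joint handle above 0.495 rad and value of joint cassette_cap below 0.001 m and contact force between the fingers and stand below 0.3 N and x of cassette_center in the frame of cradle_center between -0.006 and 0.006 m), for 0.2 s.
2. the release lever is pulled while the pliers are locked (value of joint lever above 0.05 rad and value of joint handle above 0.42 rad).
3. the pliers are open again with the shut cassette still in its cradle (value of joint jaw below 0.02 rad and value of joint cassette_cap below 0.001 m and distance between cassette_center and cradle_center below 0.015 m), for 0.2 s.
At the end, for the whole second after the job is handed in: The cassette, fully shut (within 1 mm), stands on its edge seated in the empty middle pocket (centre within 3 to 3.5 mm of the pocket's, axis within 0.12 rad of the pocket's y), the pliers are fully open with the release lever at rest, and their stand is within 10 mm of where it stood (x of cassette_center in the frame of pocket between -0.003 and 0.003 m and y of cassette_center in the frame of pocket between -0.0035 and 0.0035 m and z of cassette_center in the frame of pocket between -0.003 and 0.003 m and angle between the y axis of cassette_center and the y axis of pocket, either way round below 0.12 rad and value of joint cassette_cap below 0.001 m and value of joint jaw below 0.02 rad and value of joint handle below 0.05 rad and value of joint lever below 0.03 rad and distance of each of fixed_grip, cradle_center from where it was at the start of the episode below 0.01 m); the robot touches nothing.
It fails at once if the stand was shoved more than 10 mm (distance of any of fixed_grip, cradle_center from where it was at the start of the episode above 0.01 m).
It fails at once if the moving handle and lever were forced with more than 80 N (sum over both fingers) (contact force between the fingers and handle above 80 N).
It fails at once if the cassette was gripped with more than 90 N (sum over both fingers) (contact force between the fingers and cassette above 90 N).
It fails at once if a bystander was moved (distance of any of done_a, done_b from where it was at the start of the episode above 0.01 m or distance of any of tube_rack, reagent, wash_bottle, tip_box, pipette, filter_box, forceps from where it was at the start of the episode above 0.02 m).
It also fails if it takes over 72 s, if anything falls off the work surface, if the arm or the gripper's body presses on something with over 40 N, if the wrist force passes 120 N, or if a joint passes its speed limit or range.

## Working session

There is one attempt and no reset: what is moved stays moved. The work goes in short steps, Python scripts to look and compute and a tool call to move; the robot and the scene stay as the last step left them, time stands still between calls to the robot, and variables do not carry over. Pictures are saved under pics/ and viewed, about 8 in all and at most 12, crops included, and the job is handed in when it is done.

Besides the shell and the picture viewer there is one more tool, called after ">>>" in YAML: its name, and indented under it one key for each argument. step_arm: Moves the arm, as the interface text tells. Its arguments: {"type":"object","properties":{"moves":{"type":"array","items":{"type":"object","properties":{"xyz":{"type":"array","items":{"type":"number"}},"rotation":{"type":"array","items":{"type":"number"}}}}},"jaw":{"type":"number"}},"required":["moves"]}

```bash
mkdir -p pics; ls; python3 - <<'E'
from workcell import get_obs,cams,manip
import cv2,numpy as np
print(get_obs())
for n in("top","side"):
    im=cams.read_camera(n); cv2.imwrite(f"pics/{n}0.png",im[:,:,::-1])
    c=cams.calibration(n); print(n,{k:np.round(v,4).tolist() if not isinstance(v,str) else v for k,v in c.items()})
E
```

```text
pics
{'clock': 0.0, 'joints': array([-1.38921610e+00,  3.26916793e-01, -1.93620403e-01,  1.05197965e+00,
       -7.22250576e-06,  1.43661588e+00]), 'qd': array([ 0.00025917,  0.00101146, -0.00031474, -0.00133291,  0.00021891,
        0.00205561]), 'effort': array([-1.95639142e-03, -4.43392146e+01,  2.62442958e+01,  1.54660153e-02,
       -3.03179986e-04,  8.38793568e-06]), 'ee_pos': array([ 0.17076309, -0.52250799,  0.40390246]), 'orientation': array([-8.59932701e-04,  9.87562400e-01,  1.57225209e-01, -2.39963933e-05]), 'ft_force': array([-0.80376721, -0.41746169, -0.04154841]), 'ft_torque': array([0.00507724, 0.03281446, 0.00880193]), 'opening': 0.9939946830964022}
top {'camera_matrix': [[368.7073, 0.0, 314.5943], [0.0, 368.7073, 203.0707], [0.0, 0.0, 1.0]], 'T': [[0.0124, 0.9939, -0.1094, 0.4767], [-0.9998, 0.0139, 0.0125, 0.0043], [0.0139, 0.1092, 0.9939, 1.0088], [0.0, 0.0, 0.0, 1.0]]}
side {'camera_matrix': [[465.0077, 0.0, 320.9629], [0.0, 465.0077, 201.2345], [0.0, 0.0, 1.0]], 'T': [[-0.6873, 0.4406, -0.5775, -0.1268], [-0.7264, -0.4164, 0.5468, 0.675], [0.0004, 0.7953, 0.6062, 0.8034], [0.0, 0.0, 0.0, 1.0]]}
```

View pics/top0.png

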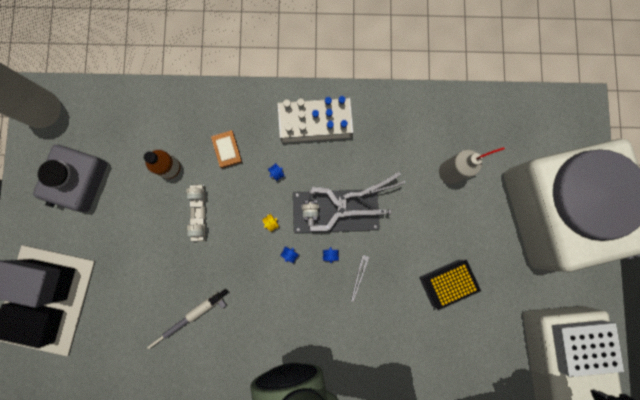

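View pics/side0.png

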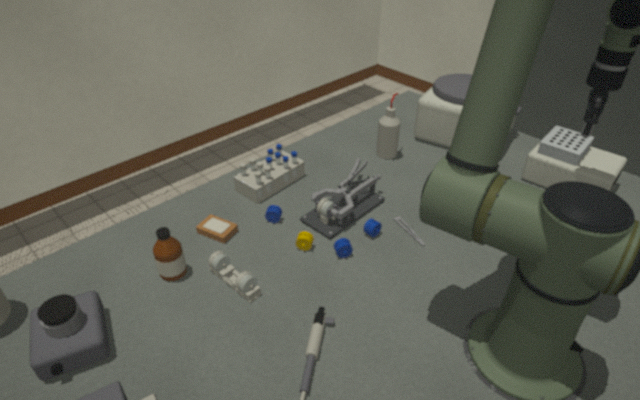

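```bash
python3 - <<'E'
import cv2
im=cv2.imread("pics/top0.png")
a=cv2.resize(im[160:250,280:415],None,fx=5.9,fy=5.9,interpolation=cv2.INTER_CUBIC)
cv2.imwrite("pics/c1.png",a)
E
```

```text
(no output)
```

View pics/c1.png

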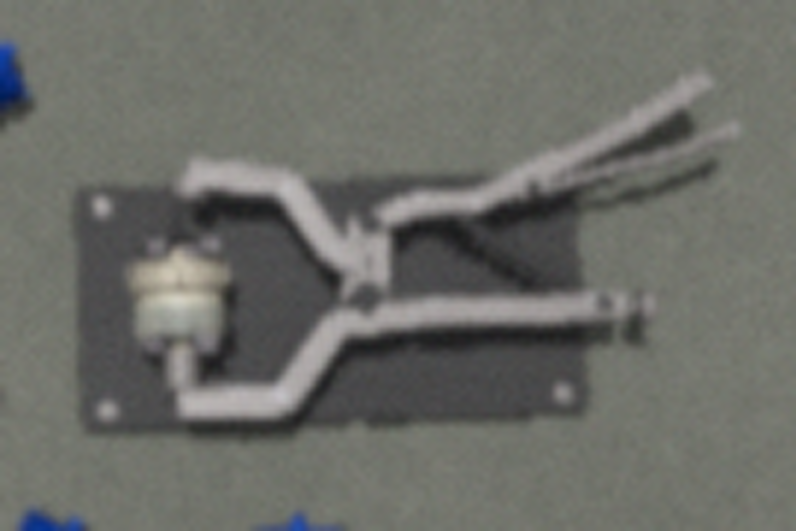

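```bash
cat > h.py <<'E'
import cv2,numpy as np
from workcell import get_obs,cams,manip
def ray(n,px):
    c=cams.calibration(n);K=c["camera_matrix"];T=np.array(c["T"])
    px=np.atleast_2d(px).astype(float)
    d=np.c_[(px[:,0]-K[0][2])/K[0][0],-(px[:,1]-K[1][2])/K[1][1],-np.ones(len(px))]@T[:3,:3].T
    return T[:3,3],d
def onz(n,px,z):
    o,d=ray(n,px); return o+d*((z-o[2])/d[:,2])[:,None]
def proj(n,P):
    c=cams.calibration(n);K=np.array(c["camera_matrix"]);T=np.array(c["T"])
    q=(np.atleast_2d(P)-T[:3,3])@T[:3,:3]; q=q*[1,-1,-1]; u=q@K.T
    return u[:,:2]/u[:,2:]
def tri(p1,p2):
    A=np.zeros((3,3));b=np.zeros(3);e=[]
    for n,p in(("top",p1),("side",p2)):
        o,d=ray(n,p);d=d[0]/np.linalg.norm(d[0]);M=np.eye(3)-np.outer(d,d);A+=M;b+=M@o;e.append((o,M))
    x=np.linalg.solve(A,b);return x,[np.linalg.norm(M@(x-o)) for o,M in e]
E
python3 - <<'E'
from h import *
im=cv2.imread("pics/top0.png"); g=im.max(2)
m=np.zeros_like(g); m[185:240,288:385]=(g[185:240,288:385]<75)*255
m=cv2.morphologyEx(m,cv2.MORPH_CLOSE,np.ones((5,5)))
cs,_=cv2.findContours(m,0,2); c=max(cs,key=cv2.contourArea); 
r=cv2.minAreaRect(onz("top",c[:,0],.013)[:,:2].astype(np.float32)*1000); print("plate",r)
print(np.round(cv2.boxPoints(r),1).tolist())
C=lambda x,y,z:np.round(onz("top",[x/5.9+280-.5,y/5.9+160-.5],z)[0]*1000,1)
for n,x,y,z in[("s1",102,207,.013),("s2",108,410,.013),("s3",563,393,.013),("fixL",420,311,.061),("fixR",600,305,.061),("knob end",655,305,.052),("pivot",368,295,.061),("cap top",182,252,.073),("white L",130,275,.06),("white R",231,275,.06),("clearbottom",182,350,.06),("whitetop",182,262,.06),("mov1",390,212,.061),("mov2",485,200,.061),("movtip",706,82,.061),("levertip",738,130,.059),("padfix",180,352,.06)]:
    print(n,C(x,y,z))
# rack : white mask
h=cv2.cvtColor(im,cv2.COLOR_BGR2HSV); m=((h[...,2]>130)&(h[...,1]<70)).astype(np.uint8)*255
k=np.zeros_like(m);k[180:246,182:212]=m[180:246,182:212]
cs,_=cv2.findContours(k,0,2)
for c in cs:
  if cv2.contourArea(c)>30: print("rack",cv2.boundingRect(c),cv2.minAreaRect(onz("top",c[:,0],.024)[:,:2].astype(np.float32)*1000))
a=cv2.resize(im[175:250,175:220],None,fx=7,fy=7,interpolation=cv2.INTER_CUBIC)
s=cv2.imread("pics/side0.png")
b=cv2.resize(s[150:260,290:400],None,fx=4.77,fy=4.77,interpolation=cv2.INTER_CUBIC)
cv2.imwrite("pics/c2.png",np.hstack([cv2.resize(a,(250,525)),b]))if 0 else cv2.imwrite("pics/c2.png",np.hstack([a[:524],b[:524]]))
E
```

```text
plate ((530.1710815429688, -82.28509521484375), (42.86168670654297, 227.83670043945312), 5.007907390594482)
[[498.8999938964844, 29.299999237060547], [518.7999877929688, -197.60000610351562], [561.5, -193.89999389648438], [541.5999755859375, 33.099998474121094]]
s1 [608.8  40.5  13. ]
s2 [515.4  36.1  13. ]
s3 [ 525.8 -172.2   13. ]
fixL [ 558.5 -101.2   61. ]
fixR [ 562.2 -180.2   61. ]
knob end [ 563.4 -206.3   52. ]
pivot [565.2 -78.3  61. ]
cap top [581.7   3.4  73. ]
white L [572.7  26.   60. ]
white R [573.3 -18.3  60. ]
clearbottom [540.1   2.8  60. ]
whitetop [578.7   3.3  60. ]
mov1 [602.  -87.9  61. ]
mov2 [ 608.  -129.7   61. ]
movtip [ 662.2 -228.1   61. ]
levertip [ 641.2 -242.5   59. ]
padfix [539.2   3.6  60. ]
rack (187, 200, 17, 41) ((535.5923461914062, 309.2185363769531), (106.59114074707031, 42.249786376953125), 0.7202404737472534)
rack (186, 184, 18, 15) ((613.1657104492188, 315.0792236328125), (37.94537353515625, 45.044891357421875), 0.8424269556999207)
```

View pics/c2.png

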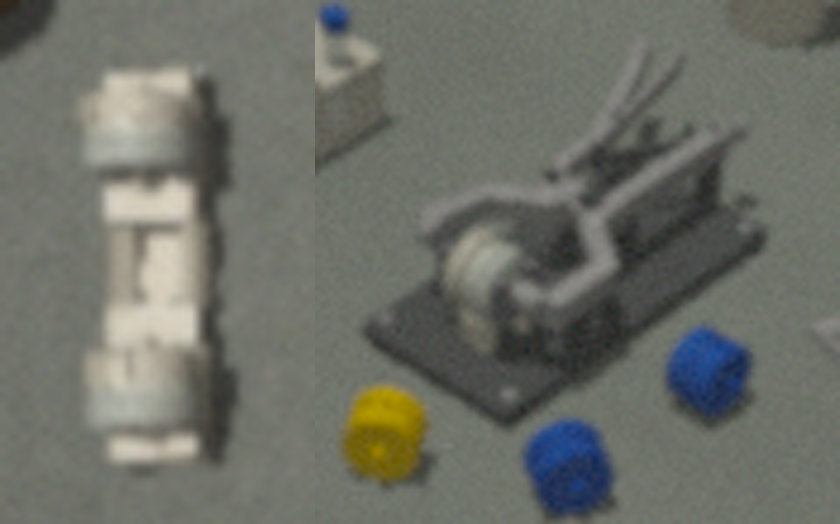

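The lone white-and-clear cassette sits between the pads at top px (311,210). The blue ones at (277,172), (290,255) and (331,255) and the yellow one at (271,223) are look-alikes and stay put. The crop confirms this. The rack's middle pocket, near (197,212), is empty. The screws, pivot and bar all agree on stand origin (565, -78) mm with yaw 92.9°. I'll move above the grip now.

>>> step_arm:
  moves:
    - {"xyz": [3.68,-1.64,0]}
    - {"xyz": [3.68,-1.64,0]}
    - {"xyz": [3.68,-1.64,0]}
    - {"xyz": [3.68,-1.64,0]}
    - {"xyz": [3.68,-1.64,0]}
    - {"xyz": [3.68,-1.64,0]}
    - {"xyz": [3.68,-1.64,0]}
    - {"xyz": [3.68,-1.64,0]}
  jaw: 0

```text
invalid input
```

>>> step_arm:
  moves:
    - {"xyz": [3.68,-1.64,0]}
    - {"xyz": [3.68,-1.64,0]}
    - {"xyz": [3.68,-1.64,0]}
    - {"xyz": [3.68,-1.64,0]}
    - {"xyz": [3.68,-1.64,0]}
    - {"xyz": [3.68,-1.64,0]}

```text
invalid input
```

>>> step_arm:
  moves:
    - {"xyz": [0,0,1.5],"rotation": [0,0,-8.3]}
    - {"xyz": [0,0,1.5],"rotation": [0,0,-8.3]}
    - {"xyz": [0,0,1.5],"rotation": [0,0,-8.3]}
    - {"xyz": [0,0,1.5],"rotation": [0,0,-8.3]}
    - {"xyz": [0,0,1.5],"rotation": [0,0,-8.3]}
    - {"xyz": [0,0,1.5],"rotation": [0,0,-8.3]}
    - {"xyz": [0,0,1.5],"rotation": [0,0,-8.3]}
    - {"xyz": [0,0,1.5],"rotation": [0,0,-8.3]}

```text
clock: 0.9
ee_pos: [0.1708, -0.5226, 0.2837]
orientation: [-0.0, 0.738, 0.675, 0.0]
ft_force: [-0.2, -0.3, 0.4]
opening: 1.004
```

>>> step_arm:
  moves:
    - {"xyz": [0,0,1],"rotation": [0,0,-8.3]}
    - {"xyz": [0,0,0]}
    - {"xyz": [0,0,0]}

```text
invalid input
```

```bash
cat >> h.py <<'E'
from scipy.spatial.transform import Rotation as R
O=np.array([.5649,-.078,0]);TH=np.deg2rad(92.85);X=np.array([np.cos(TH),np.sin(TH),0]);Y=np.array([-X[1],X[0],0])
def S(p): # stand xy(mm), world z (m) -> world
    return O+X*p[0]/1000+Y*p[1]/1000+np.array([0,0,p[2]])
def to(w,yaw=TH): # tool delta cm & deg to TCP world w, tool x at yaw
    o=get_obs();q=o["orientation"];r=R.from_quat([q[1],q[2],q[3],q[0]])
    T=R.from_matrix(np.c_[[np.cos(yaw),np.sin(yaw),0],[np.sin(yaw),-np.cos(yaw),0],[0,0,-1]])
    p=(o["ee_pos"]-O)@np.c_[X,Y,[0,0,1]]
    print("clk %.2f"%o["clock"],"stand mm",np.round(p*1000,1),"d cm",np.round(r.inv().apply(w-o["ee_pos"])*100,2),"rot",np.round((r.inv()*T).as_rotvec(degrees=True),2),"F stand",np.round(o["ft_force"]@np.c_[X,Y,[0,0,1]],1),"op %.3f"%o["opening"])
E
python3 - <<'E'
from h import *
to(S([-68,-22,.195]))
cv2.imwrite("pics/s1.png",cv2.resize(cams.read_camera("side")[130:270,270:430,::-1],None,fx=4.2,fy=4.2,interpolation=cv2.INTER_CUBIC))
E
```

```text
clk 0.90 stand mm [-424.4  415.7  283.7] d cm [41.39 38.38  8.9 ] rot [-0.01 -0.05 -8.01] F stand [-0.3  0.3  0.4] op 1.004
```

>>> step_arm:
  moves:
    - {"xyz": [2.95,2.74,0],"rotation": [0,0,0]}
    - {"xyz": [2.95,2.74,0],"rotation": [0,0,0]}
    - {"xyz": [2.95,2.74,0],"rotation": [0,0,0]}
    - {"xyz": [2.95,2.74,0],"rotation": [0,0,0]}
    - {"xyz": [2.95,2.74,0],"rotation": [0,0,0]}
    - {"xyz": [2.95,2.74,0],"rotation": [0,0,0]}
    - {"xyz": [2.95,2.74,0],"rotation": [0,0,0]}
    - {"xyz": [2.95,2.74,0],"rotation": [0,0,0]}
  jaw: 0

```text
clock: 1.75
ee_pos: [0.4127, -0.3077, 0.285]
orientation: [0.0, 0.741, 0.671, -0.0]
ft_force: [0.1, -1.0, 0.8]
opening: 0.997
```

>>> step_arm:
  moves:
    - {"xyz": [2.95,2.74,0],"rotation": [0,0,0]}
    - {"xyz": [2.95,2.74,0],"rotation": [0,0,0]}
    - {"xyz": [2.95,2.74,0],"rotation": [0,0,0]}
    - {"xyz": [2.95,2.74,0],"rotation": [0,0,0]}
    - {"xyz": [2.95,2.74,0],"rotation": [0,0,0]}
    - {"xyz": [2.95,2.74,0],"rotation": [0,0,0]}
    - {"xyz": [0,0,0],"rotation": [0,0,-8]}
    - {"xyz": [0,0,0],"rotation": [0,0,0]}

```text
clock: 2.55
ee_pos: [0.5929, -0.1474, 0.2845]
orientation: [-0.0, 0.692, 0.722, -0.0]
ft_force: [-0.1, -0.6, -0.4]
opening: 1.0
```

```bash
python3 - <<'E'
from h import *
to(S([-68,-22,.195]))
a=cv2.resize(cams.read_camera("side")[130:250,280:420,::-1],None,fx=4,fy=4,interpolation=cv2.INTER_CUBIC)
cv2.imwrite("pics/s1.png",a)
E
```

```text
clk 2.55 stand mm [-70.7 -24.5 284.5] d cm [ 0.26 -0.24  8.95] rot [-0.03 -0.   -0.35] F stand [-0.6  0.1 -0.4] op 1.000
```

View pics/s1.png

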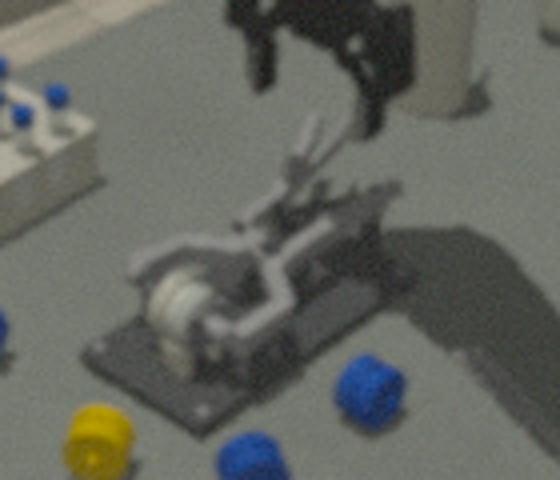

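>>> step_arm:
  moves:
    - {"xyz": [0.26,-0.24,1.5],"rotation": [0,0,-0.35]}
    - {"xyz": [0,0,1.5],"rotation": [0,0,0]}
    - {"xyz": [0,0,1.5],"rotation": [0,0,0]}
    - {"xyz": [0,0,0],"rotation": [0,0,0]}

```text
clock: 3.0
ee_pos: [0.588, -0.1465, 0.2378]
orientation: [-0.002, 0.691, 0.723, -0.001]
ft_force: [-0.6, 1.1, 0.0]
opening: 0.996
```

```bash
python3 - <<'E'
from h import *
to(S([-68,-22,.195]))
a=cv2.resize(cams.read_camera("side")[150:220,320:400,::-1],None,fx=5,fy=5,interpolation=cv2.INTER_CUBIC)
b=cv2.resize(cams.read_camera("top")[165:235,320:400,::-1],None,fx=5,fy=5,interpolation=cv2.INTER_CUBIC)
cv2.imwrite("pics/s2.png",np.hstack([a,b]))
E
```

```text
clk 3.00 stand mm [-69.6 -19.7 237.8] d cm [0.15 0.25 4.28] rot [-0.23 -0.09 -0.29] F stand [1.2 0.6 0. ] op 0.996
```

View pics/s2.png

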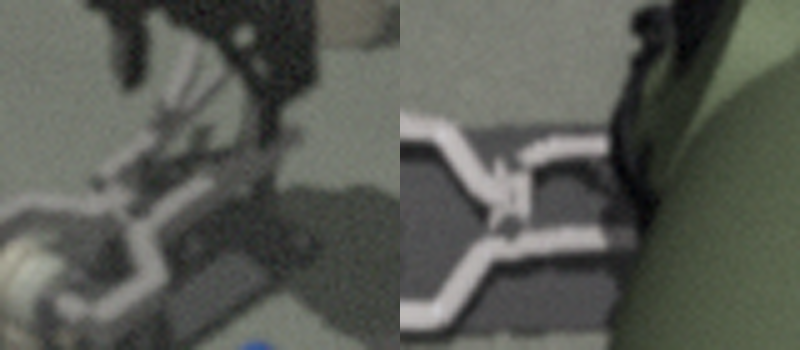

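>>> step_arm:
  moves:
    - {"xyz": [0,0,0],"rotation": [0,0,0]}
    - {"xyz": [0,0,0],"rotation": [0,0,0]}

```text
clock: 3.3
ee_pos: [0.5901, -0.1464, 0.2407]
orientation: [0.001, 0.69, 0.724, 0.0]
ft_force: [-0.4, -0.7, -0.0]
opening: 1.002
```

```bash
python3 -c "
from h import *
for i in range(3): to(S([-68,-22,.195])); cams.read_camera('top')"
```

```text
clk 3.30 stand mm [-69.6 -21.7 240.7] d cm [0.16 0.02 4.57] rot [ 0.08  0.03 -0.07] F stand [-0.7  0.4 -0. ] op 1.002
clk 3.35 stand mm [-69.5 -21.7 240.6] d cm [0.15 0.02 4.56] rot [ 0.08  0.03 -0.05] F stand [-0.   0.2 -0.9] op 0.998
clk 3.40 stand mm [-69.4 -21.7 240.4] d cm [0.14 0.03 4.54] rot [ 0.06  0.03 -0.04] F stand [0.6 0.3 0.6] op 1.003
```

>>> step_arm:
  moves:
    - {"xyz": [0.15,0.02,1.0],"rotation": [0,0,0]}
    - {"xyz": [0,0,1.0],"rotation": [0,0,0]}
    - {"xyz": [0,0,0.5],"rotation": [0,0,0]}
    - {"xyz": [0,0,0],"rotation": [0,0,0]}

```text
clock: 3.85
ee_pos: [0.5892, -0.1442, 0.2131]
orientation: [-0.001, 0.689, 0.724, -0.001]
ft_force: [-0.2, 0.1, -0.2]
opening: 1.007
```

>>> step_arm:
  moves:
    - {"xyz": [0,0,0.7],"rotation": [0,0,0]}
    - {"xyz": [0,0,0.7],"rotation": [0,0,0]}
    - {"xyz": [0,0,0.6],"rotation": [0,0,0]}
    - {"xyz": [0,0,0],"rotation": [0,0,0]}
    - {"xyz": [0,0,0],"rotation": [0,0,0]}
    - {"xyz": [0,0,0],"rotation": [0,0,0]}

```text
clock: 4.45
ee_pos: [0.5901, -0.1446, 0.1949]
orientation: [0.0, 0.689, 0.724, 0.0]
ft_force: [-0.5, -0.1, 0.1]
opening: 1.003
```

```bash
python3 - <<'E'
from h import *
to(S([-68,-22,.195]))
a=cv2.resize(cams.read_camera("side")[140:230,310:410,::-1],None,fx=6,fy=6,interpolation=cv2.INTER_CUBIC)
cv2.imwrite("pics/s3.png",a)
E
```

```text
clk 4.45 stand mm [-67.8 -21.8 194.9] d cm [-0.02  0.02 -0.01] rot [ 0.03  0.01 -0.01] F stand [-0.   0.5  0.1] op 1.003
```

View pics/s3.png

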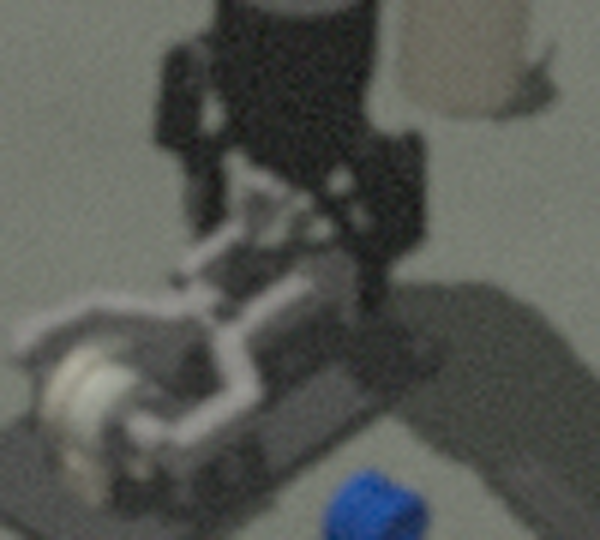

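>>> step_arm:
  moves:
    - {"xyz": [0,0.1,0],"rotation": [0,0,0]}
    - {"xyz": [0,0,0],"rotation": [0,0,0]}
    - {"xyz": [0,0,0],"rotation": [0,0,0]}
  jaw: 0.1

```text
clock: 4.8
ee_pos: [0.591, -0.1445, 0.1948]
orientation: [0.0, 0.689, 0.724, 0.0]
ft_force: [-0.0, 0.4, -0.1]
opening: 0.895
```

>>> step_arm:
  moves:
    - {"xyz": [0,0.05,0],"rotation": [0,0,0]}
    - {"xyz": [0,0,0],"rotation": [0,0,0]}
    - {"xyz": [0,0,0],"rotation": [0,0,0]}

```text
clock: 5.1
ee_pos: [0.5913, -0.1444, 0.1947]
orientation: [-0.0, 0.689, 0.724, -0.0]
ft_force: [-0.5, 0.0, 0.5]
opening: 0.899
```

>>> step_arm:
  moves:
    - {"xyz": [0,0.1,0],"rotation": [0,0,0]}
    - {"xyz": [0,0,0],"rotation": [0,0,0]}
    - {"xyz": [0,0,0],"rotation": [0,0,0]}

```text
clock: 5.4
ee_pos: [0.5916, -0.1444, 0.1945]
orientation: [-0.001, 0.689, 0.724, -0.001]
ft_force: [-6.2, -1.5, 3.2]
opening: 0.904
```

>>> step_arm:
  moves:
    - {"xyz": [0,0.08,0],"rotation": [0,0,0]}
    - {"xyz": [0,0,0],"rotation": [0,0,0]}
    - {"xyz": [0,0,0],"rotation": [0,0,0]}

```text
clock: 5.7
ee_pos: [0.5918, -0.1444, 0.1944]
orientation: [-0.001, 0.689, 0.724, -0.001]
ft_force: [-7.3, -0.1, 4.7]
opening: 0.901
```

>>> step_arm:
  moves:
    - {"xyz": [0,-0.12,-0.05],"rotation": [0,0,0]}
    - {"xyz": [0,-0.1,-0.05],"rotation": [0,0,0]}
    - {"xyz": [0,0,0],"rotation": [0,0,0]}
    - {"xyz": [0,0,0],"rotation": [0,0,0]}
  jaw: 0.15

```text
clock: 6.1
ee_pos: [0.5898, -0.1444, 0.1949]
orientation: [-0.001, 0.689, 0.724, -0.001]
ft_force: [-6.0, -1.7, -0.5]
opening: 0.852
```

>>> step_arm:
  moves:
    - {"xyz": [0,-0.11,-0.05],"rotation": [0,0,0]}
    - {"xyz": [0,-0.1,-0.05],"rotation": [0,0,0]}
    - {"xyz": [0,0,0],"rotation": [0,0,0]}
    - {"xyz": [0,0,0],"rotation": [0,0,0]}
  jaw: 0.2

```text
clock: 6.5
ee_pos: [0.5877, -0.1445, 0.1959]
orientation: [-0.001, 0.689, 0.724, -0.001]
ft_force: [-5.5, -1.9, 0.7]
opening: 0.803
```

>>> step_arm:
  moves:
    - {"xyz": [0,-0.12,-0.05],"rotation": [0,0,0]}
    - {"xyz": [0,-0.11,-0.05],"rotation": [0,0,0]}
    - {"xyz": [0,0,0],"rotation": [0,0,0]}
    - {"xyz": [0,0,0],"rotation": [0,0,0]}
  jaw: 0.25

```text
clock: 6.9
ee_pos: [0.5857, -0.1446, 0.197]
orientation: [-0.001, 0.689, 0.724, -0.001]
ft_force: [-5.3, -1.9, -0.6]
opening: 0.755
```

>>> step_arm:
  moves:
    - {"xyz": [0,-0.12,-0.04],"rotation": [0,0,0]}
    - {"xyz": [0,-0.1,-0.04],"rotation": [0,0,0]}
    - {"xyz": [0,0,0],"rotation": [0,0,0]}
    - {"xyz": [0,0,0],"rotation": [0,0,0]}
  jaw: 0.3

```text
clock: 7.3
ee_pos: [0.5836, -0.1447, 0.1981]
orientation: [-0.001, 0.69, 0.724, -0.001]
ft_force: [-6.9, -0.8, 0.0]
opening: 0.701
```

```bash
python3 - <<'E'
from h import *
to(S([-68,-22,.195]))
a=cv2.resize(cams.read_camera("side")[130:240,290:410,::-1],None,fx=5,fy=5,interpolation=cv2.INTER_CUBIC)
cv2.imwrite("pics/s4.png",a)
E
```

```text
clk 7.30 stand mm [-67.6 -15.4 198.1] d cm [-0.04  0.67  0.31] rot [-0.14 -0.01 -0.04] F stand [-0.5  6.9  0. ] op 0.701
```

>>> step_arm:
  moves:
    - {"xyz": [0,-0.13,-0.04],"rotation": [0,0,0]}
    - {"xyz": [0,-0.11,-0.04],"rotation": [0,0,0]}
    - {"xyz": [0,0,0],"rotation": [0,0,0]}
    - {"xyz": [0,0,0],"rotation": [0,0,0]}
  jaw: 0.35

```text
clock: 7.75
ee_pos: [0.5813, -0.1448, 0.199]
orientation: [-0.001, 0.689, 0.724, -0.001]
ft_force: [-6.2, -0.6, 2.5]
opening: 0.655
```

>>> step_arm:
  moves:
    - {"xyz": [0,-0.13,-0.04],"rotation": [0,0,0]}
    - {"xyz": [0,-0.11,-0.04],"rotation": [0,0,0]}
    - {"xyz": [0,0,0],"rotation": [0,0,0]}
    - {"xyz": [0,0,0],"rotation": [0,0,0]}
  jaw: 0.4

```text
clock: 8.15
ee_pos: [0.5791, -0.1449, 0.1999]
orientation: [-0.001, 0.689, 0.724, -0.001]
ft_force: [-6.0, -0.6, 1.8]
opening: 0.606
```

>>> step_arm:
  moves:
    - {"xyz": [0,-0.13,-0.04],"rotation": [0,0,0]}
    - {"xyz": [0,-0.11,-0.04],"rotation": [0,0,0]}
    - {"xyz": [0,0,0],"rotation": [0,0,0]}
    - {"xyz": [0,0,0],"rotation": [0,0,0]}
  jaw: 0.45

```text
clock: 8.55
ee_pos: [0.5768, -0.145, 0.2007]
orientation: [-0.001, 0.689, 0.724, -0.0]
ft_force: [-6.2, -1.3, 1.6]
opening: 0.554
```

>>> step_arm:
  moves:
    - {"xyz": [0,-0.12,-0.04],"rotation": [0,0,0]}
    - {"xyz": [0,-0.1,-0.04],"rotation": [0,0,0]}
    - {"xyz": [0,0,0],"rotation": [0,0,0]}
    - {"xyz": [0,0,0],"rotation": [0,0,0]}
  jaw: 0.5

```text
clock: 8.95
ee_pos: [0.5746, -0.1451, 0.2014]
orientation: [-0.001, 0.689, 0.724, -0.0]
ft_force: [-5.8, -0.8, 0.3]
opening: 0.497
```

```bash
python3 -c "
from h import *
to(S([-68,-22,.195]))"
```

```text
clk 8.95 stand mm [-67.5  -6.4 201.4] d cm [-0.05  1.56  0.63] rot [-0.08 -0.02 -0.  ] F stand [-0.6  5.8  0.3] op 0.497
```

>>> step_arm:
  moves:
    - {"xyz": [0,-0.08,-0.03],"rotation": [0,0,0]}
    - {"xyz": [0,-0.06,-0.03],"rotation": [0,0,0]}
    - {"xyz": [0,0,0],"rotation": [0,0,0]}
    - {"xyz": [0,0,0],"rotation": [0,0,0]}
  jaw: 0.53

```text
clock: 9.35
ee_pos: [0.5734, -0.1452, 0.2018]
orientation: [-0.001, 0.689, 0.724, -0.0]
ft_force: [-5.9, -0.5, -3.0]
opening: 0.469
```

>>> step_arm:
  moves:
    - {"xyz": [0,-0.05,-0.02],"rotation": [0,0,0]}
    - {"xyz": [0,-0.05,-0.02],"rotation": [0,0,0]}
    - {"xyz": [0,0,0],"rotation": [0,0,0]}
    - {"xyz": [0,0,0],"rotation": [0,0,0]}
  jaw: 0.555

```text
clock: 9.75
ee_pos: [0.5725, -0.1452, 0.202]
orientation: [-0.0, 0.689, 0.724, -0.0]
ft_force: [-2.3, -1.2, -9.8]
opening: 0.447
```

>>> step_arm:
  moves:
    - {"xyz": [0,-0.05,0],"rotation": [0,0,0]}
    - {"xyz": [0,0,0],"rotation": [0,0,0]}
    - {"xyz": [0,0,0],"rotation": [0,0,0]}
    - {"xyz": [0,0,0],"rotation": [0,0,0]}
  jaw: 0.58

```text
clock: 10.15
ee_pos: [0.5722, -0.1453, 0.2022]
orientation: [-0.0, 0.689, 0.724, 0.0]
ft_force: [-0.3, 0.1, -14.5]
opening: 0.435
```

```bash
python3 - <<'E'
from h import *
to(S([-68,-22,.195]))
E
```

```text
clk 10.15 stand mm [-67.6  -3.9 202.2] d cm [-0.04  1.81  0.72] rot [ 0.   -0.03 -0.01] F stand [  0.1   0.3 -14.5] op 0.435
```

>>> step_arm:
  moves:
    - {"xyz": [0,0,0],"rotation": [0,0,0]}
    - {"xyz": [0,0,0],"rotation": [0,0,0]}
    - {"xyz": [0,0,0],"rotation": [0,0,0]}
    - {"xyz": [0,0,0],"rotation": [0,0,0]}
  jaw: 0.4

```text
clock: 10.55
ee_pos: [0.5729, -0.1457, 0.2039]
orientation: [0.001, 0.689, 0.725, 0.001]
ft_force: [0.2, 0.3, 0.2]
opening: 0.6
```

>>> step_arm:
  moves:
    - {"xyz": [0,0,-0.5],"rotation": [0,0,0]}
    - {"xyz": [0,0,-2],"rotation": [0,0,0]}
    - {"xyz": [0,0,-3],"rotation": [0,0,0]}
    - {"xyz": [0,0,-3],"rotation": [0,0,0]}
    - {"xyz": [0,0,0],"rotation": [0,0,0]}
    - {"xyz": [0,0,0],"rotation": [0,0,0]}
  jaw: 0.3

```text
clock: 11.15
ee_pos: [0.5725, -0.1456, 0.2888]
orientation: [0.001, 0.689, 0.724, 0.0]
ft_force: [-0.4, 0.6, -0.8]
opening: 0.699
```

```bash
python3 - <<'E'
from h import *
to(S([-68,-22,.195]))
s=cams.read_camera("side")[:,:,::-1];t=cams.read_camera("top")[:,:,::-1]
cv2.imwrite("pics/side5.png",s);cv2.imwrite("pics/top5.png",t)
a=cv2.resize(s[130:240,300:400],None,fx=4.5,fy=4.5,interpolation=cv2.INTER_CUBIC)
b=cv2.resize(t[160:270,285:360],None,fx=4.5,fy=4.5,interpolation=cv2.INTER_CUBIC)
cv2.imwrite("pics/s5.png",np.hstack([a,b]))
E
```

```text
clk 11.15 stand mm [-67.9  -4.2 288.8] d cm [-0.    1.76  9.39] rot [ 0.13  0.06 -0.01] F stand [ 0.6  0.3 -0.8] op 0.699
```

View pics/s5.png

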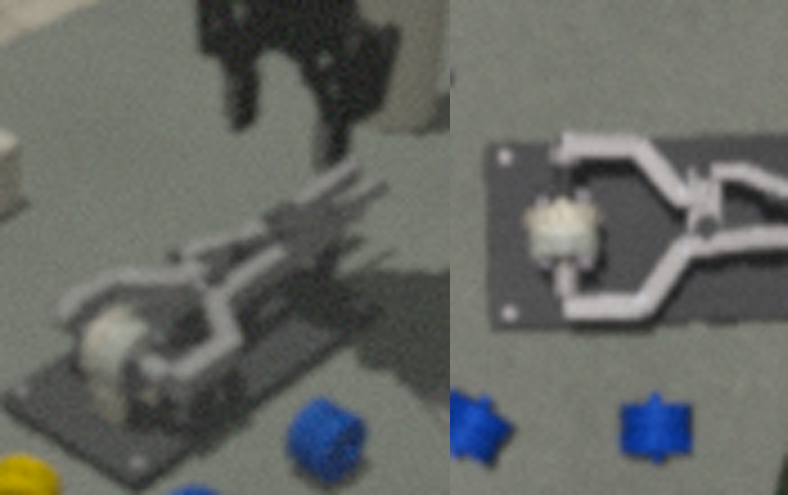

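```bash
python3 - <<'E'
from h import *
def st(px,z): w=onz("side",px,z)[0]; return np.round((w-O)@np.c_[X,Y]*1000,1)
C=lambda x,y:(300+x/4.5-.5,130+y/4.5-.5)
print("handle tip",st(C(352,165),.061),"lever tip",st(C(383,187),.059),"shadow?",st(C(393,250),.0))
for n,p in[("ht",[-150,-23,.061]),("lt",[-150,0,.059]),("lend",[-164,0,.059])]:
    q=proj("side",S(p))[0]; print(n,np.round((q-[300,130]+.5)*4.5))
a=cv2.imread("pics/side5.png")[150:195,345:400]
cv2.imwrite("pics/s6.png",cv2.resize(a,None,fx=12,fy=12,interpolation=cv2.INTER_CUBIC))
E
```

```text
handle tip [-154.4  -16.7] lever tip [-150.3   11.9] shadow? [-169.   12.]
ht [340. 164.]
lt [368. 180.]
lend [381. 171.]
```

View pics/s6.png

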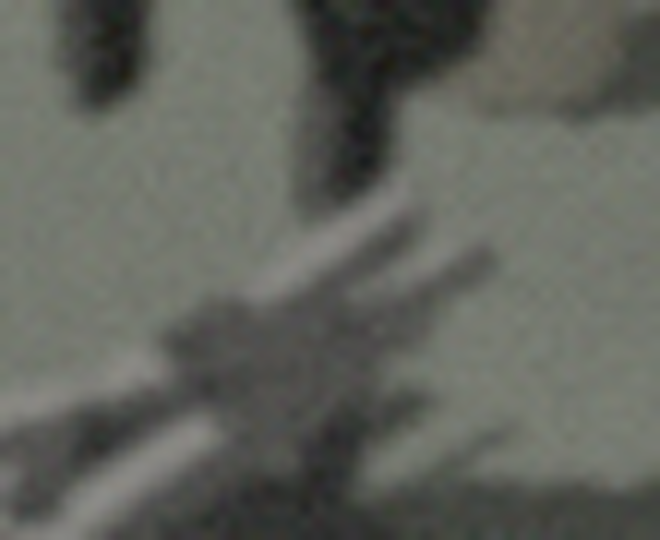

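>>> step_arm:
  moves:
    - {"xyz": [4.5,0,0],"rotation": [0,0,0]}
    - {"xyz": [4.5,0,0],"rotation": [0,0,0]}
    - {"xyz": [4.5,0,0],"rotation": [0,0,0]}
    - {"xyz": [4.5,0,0],"rotation": [0,0,0]}
    - {"xyz": [0,0,0],"rotation": [0,0,0]}
  jaw: 0.35

```text
clock: 11.75
ee_pos: [0.5617, 0.0391, 0.2862]
orientation: [-0.002, 0.687, 0.727, -0.0]
ft_force: [0.6, -1.0, -0.7]
opening: 0.649
```

```bash
python3 - <<'E'
from h import *
s=cams.read_camera("side")[:,:,::-1];t=cams.read_camera("top")[:,:,::-1]
cv2.imwrite("pics/side6.png",s);cv2.imwrite("pics/top6.png",t)
a=cv2.resize(s[145:205,340:400],None,fx=8,fy=8,interpolation=cv2.INTER_CUBIC)[:400]
b=cv2.resize(t[185:235,355:405],None,fx=8,fy=8,interpolation=cv2.INTER_CUBIC)[:400]
cv2.imwrite("pics/s7.png",np.hstack([b,a[:, :400]]))
E
```

```text
(no output)
```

View pics/s7.png

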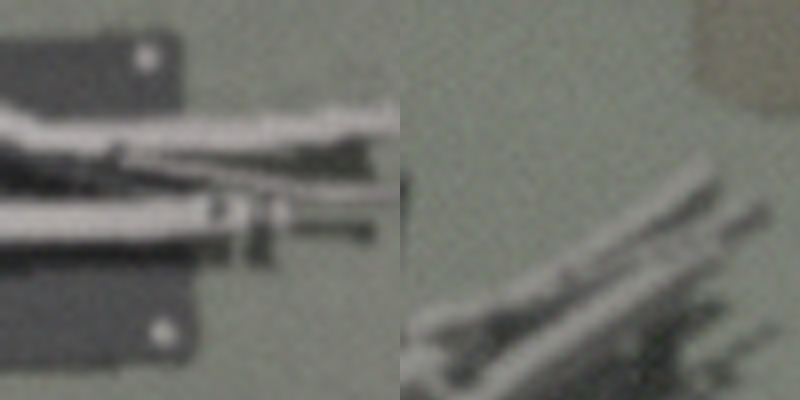

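```bash
python3 - <<'E'
from h import *
def st(px,z): w=onz("top",px,z)[0]; return np.round((w-O)@np.c_[X,Y]*1000,1)
C=lambda x,y:(355+x/8-.5,185+y/8-.5)
for n,x,y,z in[("handle",380,117,.061),("handle2",300,128,.061),("lever",380,191,.059),("lever2",330,186,.059),("knob",292,212,.058),("scr",146,58,.013),("scr2",163,333,.013)]: print(n,st(C(x,y),z))
to(S([-150,-13,.28]))
v=cv2.imread("pics/top6.png").max(2); print(v[207:213,396:408])
E
```

```text
handle [-157.9  -21.7]
handle2 [-131.6  -19.1]
lever [-156.9    2.2]
lever2 [-140.7   -0. ]
knob [-128.     7.9]
scr [-91.4 -50.2]
scr2 [-92.   43.7]
clk 11.85 stand mm [113.3  -3.4 286.6] d cm [-26.34   0.9    0.66] rot [-0.12  0.01  0.13] F stand [-0.1  0.7  0. ] op 0.650
[[ 87  91  88  87  88  92 111 119 119 124 127 123]
 [127 125 126 124 119 121 123 123 125 127 123 127]
 [141 139 137 132 128 126 126 124 121 120 124 125]
 [118 117 113 114 109 112 108 111 113 115 124 127]
 [118 117 112 113 114 117 117 118 119 122 126 125]
 [104 101 101 100  98 103 120 122 120 121 128 126]]
```

>>> step_arm:
  moves:
    - {"xyz": [-4.4,0.15,0],"rotation": [0,0,0]}
    - {"xyz": [-4.4,0.15,0],"rotation": [0,0,0]}
    - {"xyz": [-4.4,0.15,0],"rotation": [0,0,0]}
    - {"xyz": [-4.4,0.15,0],"rotation": [0,0,0]}
    - {"xyz": [-4.4,0.15,0],"rotation": [0,0,0]}
    - {"xyz": [-4.4,0,0],"rotation": [0,0,0]}
    - {"xyz": [0,0,0],"rotation": [0,0,0]}
    - {"xyz": [0,0,0],"rotation": [0,0,0]}
  jaw: 0.47

```text
clock: 12.65
ee_pos: [0.5828, -0.2316, 0.2867]
orientation: [-0.001, 0.691, 0.723, -0.0]
ft_force: [-0.0, 0.1, -0.0]
opening: 0.529
```

```bash
python3 - <<'E'
from h import *
to(S([-151,-11,.202]))
E
```

```text
clk 12.65 stand mm [-154.3  -10.2  286.7] d cm [0.32 0.09 8.47] rot [-0.07 -0.05 -0.26] F stand [ 0.1  0.  -0. ] op 0.529
```

>>> step_arm:
  moves:
    - {"xyz": [0.32,0.09,2],"rotation": [0,0,-0.2]}
    - {"xyz": [0,0,2],"rotation": [0,0,0]}
    - {"xyz": [0,0,1.5],"rotation": [0,0,0]}
    - {"xyz": [0,0,1.0],"rotation": [0,0,0]}
    - {"xyz": [0,0,1.0],"rotation": [0,0,0]}
    - {"xyz": [0,0,1.0],"rotation": [0,0,0]}
    - {"xyz": [0,0,0],"rotation": [0,0,0]}
    - {"xyz": [0,0,0],"rotation": [0,0,0]}

```text
clock: 13.45
ee_pos: [0.5846, -0.2257, 0.2028]
orientation: [-0.0, 0.688, 0.726, -0.0]
ft_force: [0.7, -0.0, -0.3]
opening: 0.532
```

```bash
python3 - <<'E'
from h import *
to(S([-151,-11,.202]))
s=cams.read_camera("side")[:,:,::-1]
cv2.imwrite("pics/s8.png",cv2.resize(s[145:205,340:400],None,fx=8,fy=8,interpolation=cv2.INTER_CUBIC))
E
```

```text
clk 13.45 stand mm [-148.5  -12.3  202.8] d cm [-0.25 -0.13  0.08] rot [-0.  -0.   0.2] F stand [-0.1 -0.7 -0.3] op 0.532
```

>>> step_arm:
  moves:
    - {"xyz": [-0.2,-0.1,0],"rotation": [0,0,0]}
    - {"xyz": [0,0,0],"rotation": [0,0,0]}
    - {"xyz": [0,0,0],"rotation": [0,0,0]}
    - {"xyz": [0,0,0],"rotation": [0,0,0]}
  jaw: 0.58

```text
clock: 13.9
ee_pos: [0.5837, -0.2278, 0.2029]
orientation: [0.0, 0.688, 0.726, 0.0]
ft_force: [0.6, -0.4, -0.1]
opening: 0.42
```

>>> step_arm:
  moves:
    - {"xyz": [0,0,0],"rotation": [0,0,0]}
    - {"xyz": [0,0,0],"rotation": [0,0,0]}
    - {"xyz": [0,0,0],"rotation": [0,0,0]}
  jaw: 0.62

```text
clock: 14.2
ee_pos: [0.5834, -0.2278, 0.2027]
orientation: [-0.0, 0.688, 0.726, -0.0]
ft_force: [-1.2, -1.6, 0.9]
opening: 0.377
```

>>> step_arm:
  moves:
    - {"xyz": [0,0.05,0],"rotation": [0,0,0]}
    - {"xyz": [0,0,0],"rotation": [0,0,0]}
    - {"xyz": [0,0,0],"rotation": [0,0,0]}
  jaw: 0.65

```text
clock: 14.5
ee_pos: [0.584, -0.2278, 0.2026]
orientation: [-0.0, 0.688, 0.726, -0.0]
ft_force: [-2.4, -1.1, 0.2]
opening: 0.348
```

```bash
python3 - <<'E'
from h import *
to(S([-151,-11,.202]))
E
```

```text
clk 14.50 stand mm [-150.6  -11.7  202.6] d cm [-0.04 -0.07  0.06] rot [-0.02  0.02  0.18] F stand [-1.   2.5  0.2] op 0.348
```

>>> step_arm:
  moves:
    - {"xyz": [0,0.13,0],"rotation": [0,0,0]}
    - {"xyz": [0,0,0],"rotation": [0,0,0]}
    - {"xyz": [0,0,0],"rotation": [0,0,0]}
  jaw: 0.68

```text
clock: 14.8
ee_pos: [0.5851, -0.2279, 0.2026]
orientation: [-0.0, 0.688, 0.726, -0.001]
ft_force: [-4.5, -3.3, 2.2]
opening: 0.32
```

>>> step_arm:
  moves:
    - {"xyz": [0,0.13,0],"rotation": [0,0,0]}
    - {"xyz": [0,0,0],"rotation": [0,0,0]}
    - {"xyz": [0,0,0],"rotation": [0,0,0]}
  jaw: 0.71

```text
clock: 15.1
ee_pos: [0.5869, -0.2278, 0.2028]
orientation: [0.0, 0.688, 0.726, -0.0]
ft_force: [-2.4, -3.9, 1.0]
opening: 0.292
```

>>> step_arm:
  moves:
    - {"xyz": [0,0.13,0],"rotation": [0,0,0]}
    - {"xyz": [0,0,0],"rotation": [0,0,0]}
    - {"xyz": [0,0,0],"rotation": [0,0,0]}
  jaw: 0.74

```text
clock: 15.4
ee_pos: [0.5884, -0.2277, 0.2029]
orientation: [0.001, 0.688, 0.726, 0.0]
ft_force: [-1.7, -4.9, 0.6]
opening: 0.264
```

```bash
python3 - <<'E'
from h import *
to(S([-151,-11,.202]))
E
```

```text
clk 15.40 stand mm [-150.7  -16.   202.9] d cm [-0.03 -0.5   0.09] rot [0.05 0.04 0.2 ] F stand [-4.8  1.9  0.6] op 0.264
```

>>> step_arm:
  moves:
    - {"xyz": [0,0.15,0],"rotation": [0,0,0]}
    - {"xyz": [0,0,0],"rotation": [0,0,0]}
    - {"xyz": [0,0,0],"rotation": [0,0,0]}
  jaw: 0.765

```text
clock: 15.7
ee_pos: [0.59, -0.2276, 0.203]
orientation: [0.001, 0.688, 0.726, 0.0]
ft_force: [-1.2, -4.7, 0.2]
opening: 0.234
```

>>> step_arm:
  moves:
    - {"xyz": [0,0.15,0],"rotation": [0,0,0]}
    - {"xyz": [0,0.1,0],"rotation": [0,0,0]}
    - {"xyz": [0,0,0],"rotation": [0,0,0]}
  jaw: 0.78

```text
clock: 16.0
ee_pos: [0.5925, -0.2276, 0.203]
orientation: [0.001, 0.688, 0.726, 0.0]
ft_force: [-0.4, -5.1, -0.3]
opening: 0.221
```

>>> step_arm:
  moves:
    - {"xyz": [0,0.15,0],"rotation": [0,0,0]}
    - {"xyz": [0,0.1,0],"rotation": [0,0,0]}
    - {"xyz": [0,0,0],"rotation": [0,0,0]}

```text
clock: 16.3
ee_pos: [0.5953, -0.2275, 0.203]
orientation: [0.001, 0.688, 0.726, 0.0]
ft_force: [0.6, -6.0, 0.2]
opening: 0.222
```

```bash
python3 - <<'E'
from h import *
to(S([-151,-11,.202]))
E
```

```text
clk 16.30 stand mm [-150.8  -22.9  203. ] d cm [-0.02 -1.19  0.1 ] rot [0.11 0.05 0.2 ] F stand [-6.  -0.3  0.2] op 0.222
```

>>> step_arm:
  moves:
    - {"xyz": [-0.1,0.3,0],"rotation": [0,0,-2]}
    - {"xyz": [0,0.3,0],"rotation": [0,0,-1.5]}
    - {"xyz": [0,0.3,0],"rotation": [0,0,-1.5]}
    - {"xyz": [0,0.3,0],"rotation": [0,0,-1.5]}
    - {"xyz": [0,0,0],"rotation": [0,0,0]}

```text
clock: 16.8
ee_pos: [0.6079, -0.227, 0.203]
orientation: [0.001, 0.645, 0.764, 0.001]
ft_force: [3.8, -3.4, 0.7]
opening: 0.221
```

```bash
python3 - <<'E'
from h import *
to(S([-151,-11,.202]))
E
```

```text
clk 16.80 stand mm [-151.   -35.5  203. ] d cm [ 0.29 -2.43  0.1 ] rot [0.17 0.04 6.78] F stand [-3.6 -3.6  0.7] op 0.221
```

>>> step_arm:
  moves:
    - {"xyz": [0,0.4,0],"rotation": [0,0,-1.8]}
    - {"xyz": [0,0.4,0],"rotation": [0,0,-1.8]}
    - {"xyz": [0,0.4,0],"rotation": [0,0,-1.8]}
    - {"xyz": [0,0.4,0],"rotation": [0,0,-1.8]}
    - {"xyz": [0,0.4,0],"rotation": [0,0,-1.8]}
    - {"xyz": [0,0,0],"rotation": [0,0,0]}

```text
clock: 17.4
ee_pos: [0.628, -0.2233, 0.2033]
orientation: [0.003, 0.583, 0.812, 0.0]
ft_force: [5.6, -5.1, -0.4]
opening: 0.222
```

```bash
python3 - <<'E'
from h import *
to(S([-151,-11,.202]))
E
```

```text
clk 17.40 stand mm [-148.2  -55.8  203.3] d cm [ 0.95 -4.38  0.11] rot [ 0.23  0.19 15.78] F stand [-5.3 -5.3 -0.4] op 0.222
```

>>> step_arm:
  moves:
    - {"xyz": [-0.1,0.4,0],"rotation": [0,0,-1.8]}
    - {"xyz": [-0.05,0.4,0],"rotation": [0,0,-1.8]}
    - {"xyz": [0,0.4,0],"rotation": [0,0,-1.8]}
    - {"xyz": [0,0.4,0],"rotation": [0,0,-1.8]}
    - {"xyz": [0,0.2,0],"rotation": [0,0,-1]}
    - {"xyz": [0,0,0],"rotation": [0,0,0]}

```text
clock: 18.0
ee_pos: [0.6435, -0.2169, 0.2024]
orientation: [0.0, 0.524, 0.852, 0.0]
ft_force: [2.4, -3.3, -1.2]
opening: 0.223
```

```bash
python3 - <<'E'
from h import *
to(S([-151,-11,.202]))
E
```

```text
clk 18.00 stand mm [-142.6  -71.6  202.4] d cm [ 1.69 -5.88  0.04] rot [ 3.000e-02 -2.000e-02  2.395e+01] F stand [-3.4 -2.3 -1.2] op 0.223
```

>>> step_arm:
  moves:
    - {"xyz": [0,0.25,0],"rotation": [0,0,-1]}
    - {"xyz": [0,0.25,0],"rotation": [0,0,-1]}
    - {"xyz": [0,0,0],"rotation": [0,0,0]}
    - {"xyz": [0,0,0],"rotation": [0,0,0]}

```text
clock: 18.4
ee_pos: [0.6478, -0.2147, 0.2026]
orientation: [0.0, 0.509, 0.861, 0.0]
ft_force: [3.3, -4.2, -1.4]
opening: 0.222
```

>>> step_arm:
  moves:
    - {"xyz": [0,0,0],"rotation": [0,0,0]}
    - {"xyz": [0,0,0],"rotation": [0,0,0]}
    - {"xyz": [0,0,0],"rotation": [0,0,0]}
    - {"xyz": [0,0,0],"rotation": [0,0,0]}
  jaw: 0.55

```text
clock: 18.8
ee_pos: [0.6472, -0.2144, 0.2025]
orientation: [-0.001, 0.509, 0.861, 0.0]
ft_force: [-1.9, -0.0, -0.6]
opening: 0.448
```

```bash
python3 - <<'E'
from h import *
to(S([-151,-11,.202]))
E
```

```text
clk 18.80 stand mm [-140.4  -75.5  202.5] d cm [ 1.86 -6.26  0.05] rot [-0.04 -0.07 25.91] F stand [ 0.   1.9 -0.6] op 0.448
```

>>> step_arm:
  moves:
    - {"xyz": [0,0,0],"rotation": [0,0,0]}
    - {"xyz": [0,0,0],"rotation": [0,0,0]}
    - {"xyz": [0,0,0],"rotation": [0,0,0]}
  jaw: 0.35

```text
clock: 19.1
ee_pos: [0.6478, -0.2149, 0.2028]
orientation: [0.0, 0.509, 0.861, 0.0]
ft_force: [-0.0, 0.1, 0.5]
opening: 0.65
```

>>> step_arm:
  moves:
    - {"xyz": [0,0,-2],"rotation": [0,0,0]}
    - {"xyz": [0,0,-3],"rotation": [0,0,0]}
    - {"xyz": [0,0,-3],"rotation": [0,0,0]}
    - {"xyz": [0,0,-2],"rotation": [0,0,8]}
    - {"xyz": [0,0,0],"rotation": [0,0,8]}
    - {"xyz": [0,0,0],"rotation": [0,0,8]}
    - {"xyz": [0,0,0],"rotation": [0,0,0]}
    - {"xyz": [0,0,0],"rotation": [0,0,0]}

```text
clock: 19.9
ee_pos: [0.6476, -0.2149, 0.3026]
orientation: [-0.0, 0.676, 0.737, 0.0]
ft_force: [0.7, -0.2, -0.8]
opening: 0.648
```

```bash
python3 - <<'E'
from h import *
to(S([82,0,.302]))
s=cams.read_camera("side")[:,:,::-1];t=cams.read_camera("top")[:,:,::-1]
cv2.imwrite("pics/side9.png",s);cv2.imwrite("pics/top9.png",t)
a=cv2.resize(s[145:240,290:385],None,fx=5,fy=5,interpolation=cv2.INTER_CUBIC)
b=cv2.resize(t[180:245,285:350],None,fx=5,fy=5,interpolation=cv2.INTER_CUBIC)
b=np.vstack([b,np.zeros((150,325,3),np.uint8)])
cv2.imwrite("pics/s9.png",np.hstack([a,b]))
E
```

```text
clk 19.90 stand mm [-140.8  -75.8  302.6] d cm [22.54 -6.77  0.06] rot [-0.   -0.    2.06] F stand [-0.2 -0.7 -0.8] op 0.648
```

View pics/s9.png

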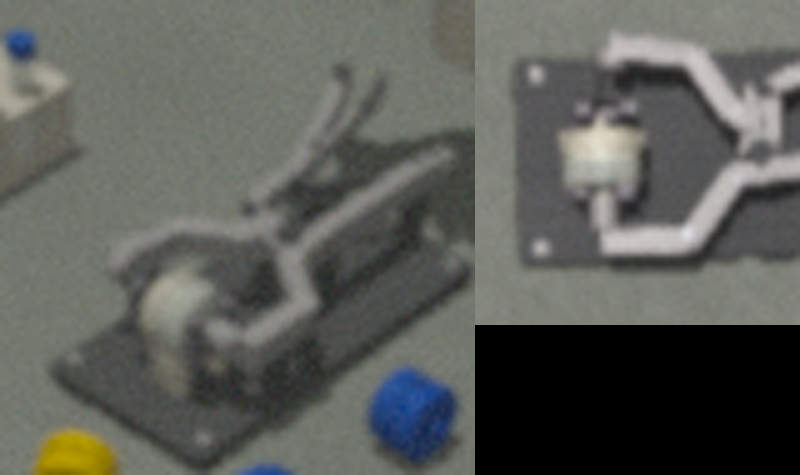

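```bash
python3 - <<'E'
from h import *
to(S([82,0,.302])); print("j",np.round(get_obs()["joints"],2))
im=np.mean([cv2.imread(f"pics/top{k}.png") for k in(0,5,6,9)],0)
g=im.max(2)
np.set_printoptions(linewidth=200)
print("rows; cols 184..208")
for r0,r1,n in[(186,192,"doneU"),(201,206,"blkU"),(208,217,"pocket"),(219,224,"blkL"),(227,234,"doneL"),(237,240,"endL")]:
    print(n,np.round(g[r0:r1,184:209].mean(0)).astype(int))
print("col profile rows 180..245"); print(np.round(g[180:245,192:201].mean(1)).astype(int))
E
```

```text
clk 20.00 stand mm [-140.8  -75.7  302.4] d cm [22.53 -6.79  0.05] rot [-0.02 -0.01  2.  ] F stand [ 0.3 -0.4 -0.1] op 0.650
j [-0.43  0.64  0.05  0.98  0.    1.06]
rows; cols 184..208
doneU [122 126 138 148 156 176 200 209 208 206 202 190 184 184 180 174 168 152 122  94  74  81 108 118 123]
blkU [123 124 125 127 128 148 192 206 208 208 205 197 192 196 209 216 213 201 159 100  71  75  99 113 123]
pocket [122 121 122 123 124 126 142 164 173 167 149 170 204 214 216 214 207 192 173 144 112  83  91 117 125]
blkL [122 122 122 123 125 141 184 210 216 217 216 214 210 214 220 219 218 218 204 135  79  73  99 121 127]
doneL [122 121 127 149 170 179 187 196 198 189 191 190 183 176 165 153 138 119 100  89  86  69  62  67  85]
endL [122 123 121 121 121 128 153 186 197 195 189 184 177 167 169 187 193 192 177 119  76  66  68  94 116]
col profile rows 180..245
[127 127 126 126 138 177 205 200 187 182 181 176 177 174 164 160 161 150 123 103 126 168 202 219 222 215 182 140 160 184 189 191 195 200 201 200 195 191 202 217 221 221 216 204 186 177 181 181 180
 182 179 171 168 168 161 140 125 155 195 203 173 125 112 121 125]
```

```bash
python3 - <<'E'
from h import *
print(onz("top",[[195.9,212.3],[195.8,203.5],[196.15,220.5],[195.9,184.5],[196,240.5]],.024)*1000)
# side view check: project predicted pocket centre and done centres
P=onz("top",[195.9,212.3],.034)[0]; P=onz("top",[195.9,212.3],.024)[0]; P[2]=.034
s=cv2.imread("pics/side9.png")
q=proj("side",[P,P+[.048,0,0],P-[.048,0,0]]);print(q)
a=cv2.resize(s[235:310,195:270],None,fx=8,fy=8,interpolation=cv2.INTER_CUBIC)
for p in q: cv2.drawMarker(a,tuple(int(v) for v in (p-[195,235]+.5)*8),(0,0,255),0,20,1)
# block top corners
for dx in(-.032,-.016,.016,.032):
  for dy in(-.017,.017):
    p=proj("side",P+[dx,dy,-.010])[0]; cv2.circle(a,tuple(int(v) for v in (p-[195,235]+.5)*8),3,(255,0,0),1)
cv2.imwrite("pics/s10.png",a)
E
```

```text
[[555.84507066 308.23508243  24.        ]
 [579.44313616 309.62150672  24.        ]
 [533.97164546 306.5341633   24.        ]
 [630.82778129 311.79378375  24.        ]
 [481.03636653 304.42107657  24.        ]]
[[231.95741212 270.63776569]
 [220.13539521 259.83980827]
 [244.41361789 282.01497657]]
```

View pics/s10.png

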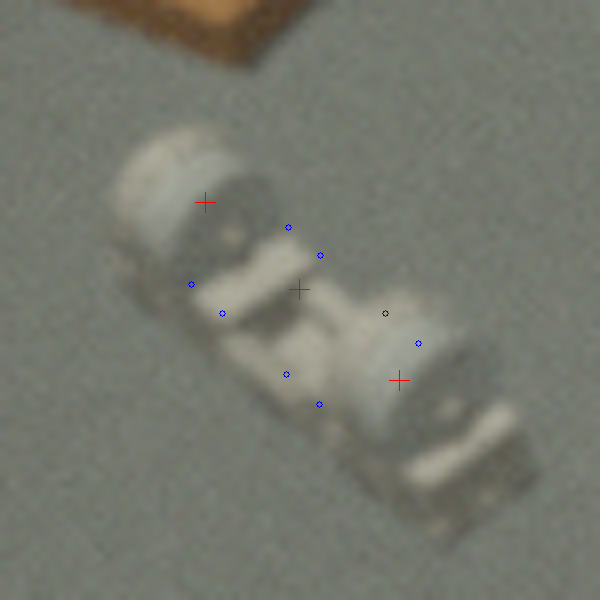

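```bash
python3 - <<'E'
from h import *
im=cv2.imread("pics/top9.png"); np.set_printoptions(linewidth=200)
for c0,c1 in((303,307),(308,313),(314,318)): print(c0,np.round(im.max(2)[198:226,c0:c1].mean(1)).astype(int))
print("row 206-208 cols298..324",np.round(im.max(2)[206:209,298:325].mean(0)).astype(int))
print("row 212-216",np.round(im.max(2)[211:216,298:325].mean(0)).astype(int))
print(onz("top",[[310.5,204.5],[310.5,208.5],[310.5,217.5]],.068)*1000)
to(S([82,0,.302]),TH+np.pi/2);to(S([82,0,.302]),TH-np.pi/2)
E
```

```text
303 [ 84  87  98 108 103  86  82 114 158 182 188 187 184 175 170 164 163 157 140 122 114  96  74  73  82  86  90  88]
308 [ 80  77  70  93 120 130 140 175 209 218 218 216 215 210 192 180 176 164 135 110 127 149 155 153 154 154 151 143]
314 [ 72  91 116 126 110  68  64 107 150 166 165 156 154 155 148 147 143 136 126 121 110  90  58  46  51  66  90 129]
row 206-208 cols298..324 [ 89  89  90 110 142 157 170 183 194 203 215 221 217 214 209 196 184 167 152 138 125 103  89  90  88  89  87]
row 212-216 [ 88  87  86  89 109 144 163 175 180 179 183 188 191 185 175 170 168 161 143 112  72  61  78  88  88  88  86]
[[576.35943695   2.8983737   68.        ]
 [566.05273475   2.75768766  68.        ]
 [542.95208399   2.44236479  68.        ]]
clk 20.00 stand mm [-140.8  -75.7  302.4] d cm [22.53 -6.79  0.05] rot [-0.0e+00 -2.0e-02 -8.8e+01] F stand [ 0.3 -0.4 -0.1] op 0.650
clk 20.00 stand mm [-140.8  -75.7  302.4] d cm [22.53 -6.79  0.05] rot [-2.0e-02  0.0e+00  9.2e+01] F stand [ 0.3 -0.4 -0.1] op 0.650
```

>>> step_arm:
  moves:
    - {"xyz": [3.75,-1.13,0],"rotation": [0,0,0]}
    - {"xyz": [3.75,-1.13,0],"rotation": [0,0,0]}
    - {"xyz": [3.75,-1.13,0],"rotation": [0,0,0]}
    - {"xyz": [3.75,-1.13,0],"rotation": [0,0,0]}
    - {"xyz": [3.75,-1.13,0],"rotation": [0,0,0]}
    - {"xyz": [3.75,-1.13,0],"rotation": [0,0,0]}
    - {"xyz": [0,0,0],"rotation": [0,0,-8]}
    - {"xyz": [0,0,0],"rotation": [0,0,-8]}
  jaw: 0.3

```text
clock: 20.8
ee_pos: [0.5609, 0.0052, 0.3028]
orientation: [-0.0, 0.564, 0.826, -0.0]
ft_force: [0.6, -0.6, -0.3]
opening: 0.701
```

>>> step_arm:
  moves:
    - {"xyz": [0,0,0],"rotation": [0,0,-8]}
    - {"xyz": [0,0,0],"rotation": [0,0,-8]}
    - {"xyz": [0,0,0],"rotation": [0,0,-8]}
    - {"xyz": [0,0,0],"rotation": [0,0,-8]}
    - {"xyz": [0,0,0],"rotation": [0,0,-8]}
    - {"xyz": [0,0,0],"rotation": [0,0,-8]}
    - {"xyz": [0,0,0],"rotation": [0,0,-8]}
    - {"xyz": [0,0,0],"rotation": [0,0,-8]}

```text
clock: 21.6
ee_pos: [0.5614, 0.0037, 0.3026]
orientation: [-0.0, 0.042, 0.999, 0.0]
ft_force: [-0.3, 1.0, -0.4]
opening: 0.701
```

>>> step_arm:
  moves:
    - {"xyz": [0,0,0],"rotation": [0,0,-8]}
    - {"xyz": [0,0,0],"rotation": [0,0,0]}
    - {"xyz": [0,0,0],"rotation": [0,0,0]}
    - {"xyz": [0,0,0],"rotation": [0,0,0]}

```text
clock: 22.0
ee_pos: [0.5614, 0.0037, 0.3027]
orientation: [-0.0, -0.023, 1.0, 0.0]
ft_force: [0.3, 0.2, -0.2]
opening: 0.7
```

```bash
python3 - <<'E'
from h import *
to(S([82,0,.204]),TH+np.pi/2)
E
```

```text
clk 22.00 stand mm [ 81.8  -0.6 302.7] d cm [0.06 0.02 9.87] rot [ 0.   -0.   -0.19] F stand [ 0.2 -0.3 -0.2] op 0.700
```

>>> step_arm:
  moves:
    - {"xyz": [0.06,0,2],"rotation": [0,0,0]}
    - {"xyz": [0,0,2],"rotation": [0,0,0]}
    - {"xyz": [0,0,1.5],"rotation": [0,0,0]}
    - {"xyz": [0,0,1.2],"rotation": [0,0,0]}
    - {"xyz": [0,0,1.2],"rotation": [0,0,0]}
    - {"xyz": [0,0,1.0],"rotation": [0,0,0]}
    - {"xyz": [0,0,0.95],"rotation": [0,0,0]}
    - {"xyz": [0,0,0],"rotation": [0,0,0]}

```text
clock: 22.8
ee_pos: [0.5603, 0.0038, 0.2029]
orientation: [-0.001, -0.024, 1.0, 0.0]
ft_force: [0.0, -0.4, 0.2]
opening: 0.696
```

>>> step_arm:
  moves:
    - {"xyz": [0,0,0],"rotation": [0,0,0]}
    - {"xyz": [0,0,0],"rotation": [0,0,0]}
    - {"xyz": [0,0,0],"rotation": [0,0,0]}
  jaw: 0.44

```text
clock: 23.1
ee_pos: [0.5611, 0.0037, 0.2048]
orientation: [0.001, -0.024, 1.0, -0.0]
ft_force: [-1.5, -0.5, 0.3]
opening: 0.56
```

```bash
python3 - <<'E'
from h import *
to(S([82,0,.204]),TH+np.pi/2)
E
```

```text
clk 23.10 stand mm [ 81.7  -0.3 204.8] d cm [0.03 0.03 0.08] rot [-0.01  0.06 -0.11] F stand [-0.5  1.5  0.3] op 0.560
```

>>> step_arm:
  moves:
    - {"xyz": [0,0,0],"rotation": [0,0,0]}
    - {"xyz": [0,0,0],"rotation": [0,0,0]}
    - {"xyz": [0,0,0],"rotation": [0,0,0]}
  jaw: 0.48

```text
clock: 23.4
ee_pos: [0.5609, 0.0037, 0.2044]
orientation: [0.0, -0.024, 1.0, -0.0]
ft_force: [-0.7, 0.3, -0.7]
opening: 0.523
```

>>> step_arm:
  moves:
    - {"xyz": [0,0,0],"rotation": [0,0,0]}
    - {"xyz": [0,0,0],"rotation": [0,0,0]}
    - {"xyz": [0,0,0],"rotation": [0,0,0]}
  jaw: 0.505

```text
clock: 23.7
ee_pos: [0.5608, 0.0037, 0.2042]
orientation: [-0.0, -0.024, 1.0, 0.0]
ft_force: [-0.3, 0.4, -0.3]
opening: 0.49
```

>>> step_arm:
  moves:
    - {"xyz": [0,0,0],"rotation": [0,0,0]}
    - {"xyz": [0,0,0],"rotation": [0,0,0]}
    - {"xyz": [0,0,0],"rotation": [0,0,0]}
  jaw: 0.52

```text
clock: 24.0
ee_pos: [0.5608, 0.0037, 0.2042]
orientation: [0.0, -0.024, 1.0, 0.0]
ft_force: [-0.2, 1.0, 2.1]
opening: 0.483
```

>>> step_arm:
  moves:
    - {"xyz": [0,0,0],"rotation": [0,0,0]}
    - {"xyz": [0,0,0],"rotation": [0,0,0]}
    - {"xyz": [0,0,0],"rotation": [0,0,0]}
  jaw: 0.53

```text
clock: 24.3
ee_pos: [0.5608, 0.0037, 0.2043]
orientation: [0.0, -0.024, 1.0, 0.0]
ft_force: [-1.4, 1.2, 3.9]
opening: 0.481
```

```bash
python3 - <<'E'
from h import *
v=[]
for i in range(6): cams.read_camera("side"); v.append(get_obs()["opening"])
print(np.round(v,4),np.mean(v)); print(get_obs()["ft_force"])
E
```

```text
[0.4787 0.477  0.4804 0.4799 0.4762 0.4807] 0.47883393072956
[-1.02665488  0.75689211  5.23762523]
```

>>> step_arm:
  moves:
    - {"xyz": [0,0,-0.2],"rotation": [0,0,0]}
    - {"xyz": [0,0,-0.5],"rotation": [0,0,0]}
    - {"xyz": [0,0,-1],"rotation": [0,0,0]}
    - {"xyz": [0,0,-2],"rotation": [0,0,0]}
    - {"xyz": [0,0,-3],"rotation": [0,0,0]}
    - {"xyz": [0,0,-2],"rotation": [0,0,0]}
    - {"xyz": [0,0,0],"rotation": [0,0,0]}

```text
clock: 25.3
ee_pos: [0.562, 0.0035, 0.2947]
orientation: [0.003, -0.024, 1.0, -0.001]
ft_force: [0.2, -0.6, -0.9]
opening: 0.484
```

```bash
python3 - <<'E'
from h import *
W=np.array([.5563,.3079,.186])
to(W+[0,0,.09],TH+np.pi/2)
im=cams.read_camera("side"); cv2.imwrite("pics/side11.png",im[:,:,::-1])
b=im.astype(int)
q=proj("side",S([82,0,.139]))[0]; q0=proj("side",S([82,0,.052]))[0]; print(q,q0)
o=cv2.imread("pics/side9.png")[:,:,::-1].astype(int)
for p in(q,q0):
    x,y=map(int,p); print("now",b[y-5:y+6,x-5:x+6].mean((0,1)).round(),"before",o[y-5:y+6,x-5:x+6].mean((0,1)).round())
# ASCII of brightness around lifted cassette
x,y=map(int,q); 
for r in b[y-20:y+24:2,x-24:x+25:2].max(2): print("".join(" .:-=+*#%@"[min(9,v//24)] for v in r))
E
```

```text
clk 25.30 stand mm [ 81.5  -1.2 294.7] d cm [-0.87 30.44  1.84] rot [-0.07  0.32 -0.11] F stand [-0.6 -0.2 -0.9] op 0.484
[326.76961292 179.6992803 ] [326.50390706 207.01213642]
now [110. 112. 104.] before [116. 120. 111.]
now [71. 72. 70.] before [130. 131. 122.]
+-----:...........::.-+++
*-:-::...:...........-+++
=::::::......:.....::=+++
=-.:...:..:.:-:...:==++++
==::........:=-...:=+++++
==-....:::..--:..:==+++++
===..::.--.:===:.-=++=+++
===:....::.=***=:-=++++++
--=-:.....:+**+=--=+++++*
-=+==-:...:+*+==--=++++++
==+++=-...-+*==--=++++++=
==++++=..:-=+===-=+++++-:
====+==:.:-======+++*=-::
+=++++=..:-=====++===---:
+++++++-.:-=====++=-+==-:
++++==++=-=+++++++++++=--
+++++++++++++=++++*++=--=
=+++++++++=------===-=---
++++++++=---=-=----------
+++++++=---====-----::---
++++==---:--==-----:.:---
+++++=---:::-------::::--
```

>>> step_arm:
  moves:
    - {"xyz": [-0.1,2.5,0],"rotation": [0,0,0]}
    - {"xyz": [-0.1,4,0],"rotation": [0,0,0]}
    - {"xyz": [-0.1,4,0],"rotation": [0,0,0]}
    - {"xyz": [-0.1,4.5,0],"rotation": [0,0,0]}
    - {"xyz": [-0.1,4.5,0],"rotation": [0,0,0]}
    - {"xyz": [-0.1,4.5,0],"rotation": [0,0,0]}
    - {"xyz": [-0.1,4,0],"rotation": [0,0,0]}
    - {"xyz": [-0.15,2.4,0],"rotation": [0,0,0]}

```text
clock: 26.15
ee_pos: [0.5535, 0.3104, 0.2896]
orientation: [-0.001, -0.025, 1.0, -0.0]
ft_force: [0.2, -0.5, -0.1]
opening: 0.482
```

>>> step_arm:
  moves:
    - {"xyz": [0,0,1.5],"rotation": [0,0,0]}
    - {"xyz": [0,0,1.5],"rotation": [0,0,0]}
    - {"xyz": [0,0,1],"rotation": [0,0,0]}
    - {"xyz": [0,0,0],"rotation": [0,0,0]}
    - {"xyz": [0,0,0],"rotation": [0,0,0]}
    - {"xyz": [0,0,0],"rotation": [0,0,0]}

```text
clock: 26.75
ee_pos: [0.5551, 0.3076, 0.2518]
orientation: [0.0, -0.024, 1.0, 0.0]
ft_force: [0.2, -0.6, -0.3]
opening: 0.481
```

```bash
python3 - <<'E'
from h import *
to(np.array([.5566,.3079,.186]),TH+np.pi/2)
im=cams.read_camera("side"); cv2.imwrite("pics/side12.png",im[:,:,::-1]);b=im.astype(int)
P=np.array([.5563,.3079,.034]); T=get_obs()["ee_pos"]-[.0003,0,.152]
print("pocket px",proj("side",P),"held cassette px",proj("side",T),"above pocket",proj("side",[P[0],P[1],T[2]]))
x,y=map(int,proj("side",T)[0])
for r in b[y-24:y+44:2,x-30:x+31:2].max(2): print("".join(" .:-=+*#%@"[min(9,v//24)] for v in r))
E
```

```text
clk 26.75 stand mm [385.6  -9.4 251.8] d cm [-0.14  0.02  6.58] rot [ 0.02  0.05 -0.13] F stand [-0.6 -0.1 -0.3] op 0.481
pocket px [[231.9644593  270.45970533]] held cassette px [[228.96328173 249.5608243 ]] above pocket [[228.49482876 249.29592074]]
*###-:.........:....:..-:.-++++
*##*--::......:...::.:.:..=++++
=+*+=-:............::.:...=++++
====-:.......:...........:=++++
:-=-:::.....:..:::..:..::-+++++
---::--.......:---....:=+++++++
-::::--::....:---::...:=+++++++
::.::-=:.....:----..::-++++++++
-....-=:.....:====:.:--++++++++
=::..:=:....:-=+**+-:--++++++++
+=:...::.:..:=**#**=:--++++++++
++-:........-**#*+==---=+++++++
+++-..:....:=***+===--=++++++++
++++-:..:..:-**+====--=++++++++
+++++=:::..:-++=======+++++++++
++++++++=..--++======++++++++++
++++++*#+..:-======++++++++++++
++++++***-.:--=====++++++++++++
++++++***+-:--===++++++++++++++
++++++++**=--===+++++++++++++++
++++++++++=====***+++++++++++++
+++++++=++====+###++++++++++++=
+++++++=====**###+++++++++++=--
++++++=====*###*++#++++=====---
+++++++==+=*#*+==+*+=======----
++++++++++==++===**====+***+---
++++++++++==+**+*##+==+*#**+=--
+++++++++++++**+*#*==+*##*+===-
+++++++++++++++====******====--
++++++++++++++====++****+====--
+++++++++++++++====++**+======-
+++++++++++++++=-====++========
+++++++++++++++=--=============
++++++++++++=------======+=====
```

>>> step_arm:
  moves:
    - {"xyz": [-0.14,0,1],"rotation": [0,0,0]}
    - {"xyz": [0,0,1.5],"rotation": [0,0,0]}
    - {"xyz": [0,0,1.3],"rotation": [0,0,0]}
    - {"xyz": [0,0,0.5],"rotation": [0,0,0]}
    - {"xyz": [0,0,0],"rotation": [0,0,0]}
    - {"xyz": [0,0,0],"rotation": [0,0,0]}

```text
clock: 27.4
ee_pos: [0.5562, 0.3079, 0.208]
orientation: [-0.0, -0.024, 1.0, -0.0]
ft_force: [1.1, 0.6, -0.3]
opening: 0.477
```

>>> step_arm:
  moves:
    - {"xyz": [0,0,0.4],"rotation": [0,0,0]}
    - {"xyz": [0,0,0.4],"rotation": [0,0,0]}
    - {"xyz": [0,0,0.4],"rotation": [0,0,0]}
    - {"xyz": [0,0,0],"rotation": [0,0,0]}
    - {"xyz": [0,0,0],"rotation": [0,0,0]}

```text
clock: 27.9
ee_pos: [0.5561, 0.3078, 0.196]
orientation: [-0.0, -0.024, 1.0, -0.0]
ft_force: [-0.1, -0.8, -0.2]
opening: 0.476
```

```bash
python3 - <<'E'
from h import *
to(np.array([.5566,.3079,.186]),TH+np.pi/2)
E
```

```text
clk 27.90 stand mm [385.7 -10.4 196. ] d cm [-0.05  0.01  1.  ] rot [-0.01 -0.02 -0.11] F stand [-0.8  0.1 -0.2] op 0.476
```

>>> step_arm:
  moves:
    - {"xyz": [0,0,0.2],"rotation": [0,0,0]}
    - {"xyz": [0,0,0.2],"rotation": [0,0,0]}
    - {"xyz": [0,0,0],"rotation": [0,0,0]}
    - {"xyz": [0,0,0],"rotation": [0,0,0]}

```text
clock: 28.3
ee_pos: [0.5561, 0.3078, 0.1921]
orientation: [-0.0, -0.024, 1.0, -0.0]
ft_force: [0.6, -1.1, -0.7]
opening: 0.477
```

>>> step_arm:
  moves:
    - {"xyz": [0,0,0.2],"rotation": [0,0,0]}
    - {"xyz": [0,0,0.1],"rotation": [0,0,0]}
    - {"xyz": [0,0,0],"rotation": [0,0,0]}
    - {"xyz": [0,0,0],"rotation": [0,0,0]}

```text
clock: 28.7
ee_pos: [0.5562, 0.3078, 0.1891]
orientation: [-0.0, -0.024, 1.0, -0.0]
ft_force: [0.8, 1.1, 0.4]
opening: 0.485
```

>>> step_arm:
  moves:
    - {"xyz": [0,0,0.15],"rotation": [0,0,0]}
    - {"xyz": [0,0,0],"rotation": [0,0,0]}
    - {"xyz": [0,0,0],"rotation": [0,0,0]}

```text
clock: 29.0
ee_pos: [0.5561, 0.3078, 0.1876]
orientation: [-0.0, -0.024, 1.0, -0.0]
ft_force: [-0.4, -0.0, -0.5]
opening: 0.478
```

>>> step_arm:
  moves:
    - {"xyz": [0,0,0.12],"rotation": [0,0,0]}
    - {"xyz": [0,0,0],"rotation": [0,0,0]}
    - {"xyz": [0,0,0],"rotation": [0,0,0]}

```text
clock: 29.3
ee_pos: [0.5563, 0.3078, 0.1867]
orientation: [0.0, -0.024, 1.0, -0.0]
ft_force: [-0.2, -0.8, 1.3]
opening: 0.485
```

>>> step_arm:
  moves:
    - {"xyz": [0,0,0.08],"rotation": [0,0,0]}
    - {"xyz": [0,0,0],"rotation": [0,0,0]}
    - {"xyz": [0,0,0],"rotation": [0,0,0]}

```text
clock: 29.6
ee_pos: [0.5563, 0.3078, 0.1866]
orientation: [0.0, -0.024, 1.0, 0.0]
ft_force: [-1.9, -2.1, 5.7]
opening: 0.48
```

>>> step_arm:
  moves:
    - {"xyz": [0,0,-0.05],"rotation": [0,0,0]}
    - {"xyz": [0,0,0],"rotation": [0,0,0]}
    - {"xyz": [0,0,0],"rotation": [0,0,0]}
  jaw: 0.49

```text
clock: 29.9
ee_pos: [0.556, 0.3078, 0.1859]
orientation: [-0.0, -0.024, 1.0, -0.0]
ft_force: [0.4, -0.7, 0.1]
opening: 0.509
```

>>> step_arm:
  moves:
    - {"xyz": [0,0,0],"rotation": [0,0,0]}
    - {"xyz": [0,0,0],"rotation": [0,0,0]}
    - {"xyz": [0,0,0],"rotation": [0,0,0]}
    - {"xyz": [0,0,0],"rotation": [0,0,0]}
  jaw: 0.3

```text
clock: 30.3
ee_pos: [0.5562, 0.3078, 0.1861]
orientation: [-0.0, -0.024, 1.0, -0.0]
ft_force: [0.2, -0.5, -0.4]
opening: 0.7
```

>>> step_arm:
  moves:
    - {"xyz": [0,0,-1],"rotation": [0,0,0]}
    - {"xyz": [0,0,-2],"rotation": [0,0,0]}
    - {"xyz": [0,0,-3],"rotation": [0,0,0]}
    - {"xyz": [0,0,-4],"rotation": [0,0,0]}
    - {"xyz": [0,0,-4],"rotation": [0,0,0]}
    - {"xyz": [0,4,0],"rotation": [0,0,0]}
    - {"xyz": [0,4,0],"rotation": [0,0,0]}
    - {"xyz": [0,4,0],"rotation": [0,0,0]}

```text
clock: 31.1
ee_pos: [0.5505, 0.4287, 0.3281]
orientation: [0.001, -0.023, 1.0, 0.001]
ft_force: [1.0, 0.5, -0.2]
opening: 0.701
```

>>> step_arm:
  moves:
    - {"xyz": [0,4,0],"rotation": [0,0,0]}
    - {"xyz": [0,2,0],"rotation": [0,0,0]}
    - {"xyz": [0,0,0],"rotation": [0,0,0]}

```text
clock: 31.4
ee_pos: [0.5465, 0.4905, 0.3265]
orientation: [0.0, -0.026, 1.0, 0.001]
ft_force: [0.4, -1.0, 0.4]
opening: 0.701
```

```bash
python3 - <<'E'
from h import *
t=cams.read_camera("top")[:,:,::-1];s=cams.read_camera("side")[:,:,::-1]
cv2.imwrite("pics/topF.png",t);cv2.imwrite("pics/sideF.png",s); np.set_printoptions(linewidth=220)
g=t.max(2).astype(int)
print("col prof rows180..245",g[180:245,192:201].mean(1).round().astype(int))
for r0,r1,n in[(186,192,"doneU"),(207,214,"mid"),(227,234,"doneL")]: print(n,g[r0:r1,184:209].mean(0).round().astype(int))
for r in t[180:244,178:214].max(2)[::2]: print("".join(" .:-=+*#%@"[min(9,v//24)] for v in r))
print("side")
for r in s[242:302:2,200:270].max(2): print("".join(" .:-=+*#%@"[min(9,v//24)] for v in r))
# stand screws + pliers vs start image
o=cv2.imread("pics/top9.png");a=cv2.absdiff(o[150:250,260:345],t[150:250,260:345]).max(2);print("diff pliers area max",a.max(),(a>40).sum())
o=cv2.imread("pics/top0.png");a=cv2.absdiff(o[100:300,130:345],t[100:300,130:345]).max(2);ys,xs=np.where(a>45);print("diff vs start",len(ys),(ys.min()+100,ys.max()+100,xs.min()+130,xs.max()+130) if len(ys) else"")
E
```

```text
col prof rows180..245 [124 125 123 123 134 173 201 196 184 179 177 173 174 171 161 158 158 146 122 101 123 164 198 214 210 196 184 178 178 177 179 178 170 164 161 159 138 112 123 166 203 216 213 201 184 175 178 177 176 180 176 168 165 164
 159 138 123 152 192 201 170 123 110 119 122]
doneU [120 122 136 146 153 173 195 206 206 203 198 186 181 181 176 170 166 150 119  92  73  80 106 116 125]
mid [119 119 128 152 172 181 195 202 201 188 192 188 179 173 163 152 136 109  90  93  83  68  70  87 111]
doneL [119 120 124 147 166 177 185 193 194 185 188 187 180 172 161 149 136 116  97  88  83  68  62  67  83]
:-====+++++++++++++++++++++++++==+++
===+====+==+++++++++++++++++++++++++
+++++++++=+++++++++++***++++=+++++++
+==++++=+++*%%%%%##%%%%%+=--=+++++++
=++++==+++*#%%%%%######*+-:-=+++++++
=+++++++**#%%%%%%###**+==---==++++++
+===+==++**#%%%%####**+=--:::-=+++++
+++++++++**#######***++=--:::-=+++++
++++++=++*########***++=--:::-=+++++
+===++=+++***++++++====---:::-=+++++
++==++++=======++===+*+==-:::-==+=++
===++=+++++*%%%%%###%%%%*=:--==+++++
=++++++=++++%%%%%%%%@@@%*=:-=+++++==
++++++++++**
[... 2234 characters left out ...]
====++===++++++++++++++
++++++++++++++++++++++++++++====+==+++++++*++=====+++==+*#**++++++++++
+++++++++++++++++++++++++++++++====++++==+++=========+*##**+++++++++++
++++++++++++++++++++++++++++++++++=+++===========+++****+====+++++++++
+++++++++++++++++++++++++++++++++++++=========+**##**++=======++++++++
++++++++++++++++++++++++++++++++++++++====+==+**#**+===========+++++++
++++++++++++++++++++++++++++++++++++++++===============++=====++++++++
+++++++++++++++++++++++++++++++++++++++++++=============++++++++++++++
++++++++++++++++++++++++++++++++++++++++++++++==+++=====++++++++++++++
diff pliers area max 180 125
diff vs start 3520 (np.int64(203), np.int64(299), np.int64(130), np.int64(318))
```

```bash
python3 - <<'E'
from h import *
t=cv2.imread("pics/topF.png");o=cv2.imread("pics/top0.png")
g0=o.max(2).astype(float);g1=t.max(2).astype(float)
for n,(r0,r1,c0,c1) in dict(handles=(165,200,365,410),stand=(183,240,322,385),screwL=(190,235,290,302),jawM=(184,200,310,345),tube=(90,145,270,360),blue1=(160,185,265,290),tip=(255,315,415,485),forceps=(250,305,345,375)).items():
    (dx,dy),r=cv2.phaseCorrelate(g0[r0:r1,c0:c1].copy(),g1[r0:r1,c0:c1].copy()); d=np.abs(g0-g1)[r0:r1,c0:c1]
    print(n,"shift px %.2f %.2f"%(dx,dy),"max diff",d.max(),"n>35",(d>35).sum())
print(get_obs()["clock"])
E
```

```text
handles shift px 0.39 0.01 max diff 24.0 n>35 0
stand shift px -0.01 0.04 max diff 25.0 n>35 0
screwL shift px -0.02 0.63 max diff 28.0 n>35 0
jawM shift px 0.01 0.02 max diff 17.0 n>35 0
tube shift px 0.02 -0.01 max diff 14.0 n>35 0
blue1 shift px 0.62 0.58 max diff 12.0 n>35 0
tip shift px 0.08 0.04 max diff 14.0 n>35 0
forceps shift px 0.02 -0.01 max diff 14.0 n>35 0
31.5
```

The pliers, lever, stand and bystanders all match the starting image, and the cassette is seated. Handing in.

```bash
python3 -c "
from workcell import manip
print(manip.finish_job())"
```

```text
the job is handed in; nothing more can be done
None
```

The job is done and handed in at about 31.5 s. I squeezed the handles until they locked over centre and let go. I then pinched the release lever and followed the handle out until the pliers were open. Last, I stood the shut cassette in the middle rack pocket.

**Last checks that passed:**
- **Pliers and stand:** in the top view the handles, lever, moving jaw and stand match the starting picture. No pixel differs by more than 28 levels, so the stand did not visibly move and the pliers look fully open.
- **Bystanders:** the tube rack, tip box, forceps and the one blue look-alike I compared also match the starting picture. I did not compare the reagent bottle, wash bottle, pipette or filter box one by one.
- **Cassette in the pocket:** it looks the same as its two finished neighbours and sits about 48 mm from each. It touched down with the tool at 0.1866 m, where I expected 0.186 m.

**Checks that disagreed or were left open:**
- **Small shift readings:** three regions gave shifts of 0.4–0.6 px (about 1–2 mm): the handles, the screws at the pad end and the blue look-alike. I took these as noise because the pictures showed no real difference there.
- **Rack position:** the side view put the rack about 2 mm from where the top view did, which is within the calibration error. I used the top view with a small correction.
- **Cassette shut:** I judged this only from the pliers locking on it and how it looked afterwards; the cap gap was not measured.

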